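Pack the glaze test tiles and close the sample case

ROBOT

A 6-joint arm with a two-finger parallel gripper is mounted at the origin on the work surface. World frame = base frame: x ahead of the robot, y to its left, z up, the work surface at z = 0. Lengths are in m, angles in rad, forces in N, time in s.
With the tool pointing down it reaches from about 0.375 to 0.9 m from the base axis. Payload 3.1 kg.
Tool frame: the origin (TCP) lies between the finger pads; the fingertips stand 8 mm ahead of it and the grasp point (between the pads) lies 11 mm behind it; z points along the fingers, y is the line along which they close (so a half turn about z gives the same grasp; the last joint's range is limited). The gripper opens to 85 mm and grips with 20 to 120 N. Pads are 22 mm wide; open, the fingers measure 114 mm over their backs; the gripper's body (76 mm by 85 mm) begins 54 mm behind the grasp point. The pads swing forward as they close: fully open they stand 13 mm farther back than shut.
Start: joints at [-1.496, 0.527, 1.433, -0, 1.181, -0.178], TCP at [0.156, -0.605, 0.239] pointing down, gripper open.
Joint ranges: [-3.08, 3.08], [-0.75, 2.2], [0.22, 2.44], [-1.43, 4.57], [0, 2.65], [-2.85, 2.85]. Speed limits (rad/s): [2.79, 2.79, 3.14, 3.14, 3.14, 3.14].

INTERFACE

Orientations are given as a unit quaternion [x, y, z, w].
In Python, from station import readout, cams, sign_off gives the robot as it stands.
- The arm moves only by the tool send_rows, never from a script. Its argument "commands" is text: rows parted by semicolons, each of 5 numbers parted by spaces: the finger opening in mm, from 0 to 85.4, then the shift along the tool's x, y, z each as a share of 0.02 m, from -1 to 1, then the turn about the tool's z as a share of 4 degrees, from -1 to 1. In form: grip dx dy dz spin; .... A call has 1 to 20 rows; each row shifts and turns the commanded pose from where the row before left it, along the tool's axes as they then stand; what a row does not reach is not made up. A row lasts 1/12 s, in which the tool goes at most 41.7 mm and 7.16 degrees, less where a joint would pass 70% of its speed; a pose out of reach is approached as far as the arm can. A call with a number of a shift or a turn outside -1 to 1 is refused whole. A call with a gripper value outside its range is refused whole. The fingers move at their own pace and stop on an object; "grip_force" is the grip in N (left out, the last holds). Time passes only in rows, so rows that do not move let the fingers close. It gives the time, the measured TCP pose, the force, the opening and the grip force at its end, in the units of the state.
- readout.sense(): the state, without advancing time (a new reading comes with each control period).
- cams.snapshot(name): name is "scene" or "top"; returns a dict with "pixels" (384x512x3 uint8, red, green, blue), "intrinsics" (3x3 intrinsics, pixels), "dist" ([k1, k2, p1, p2, k3] as OpenCV has them; the pictures are not rectified), "eye" and "rotation" of the camera in the world. Camera axes: x right, y down, z forward; pixel columns grow to the right and rows downward; lengths in m; the calibration is good to about 2 mm. A picture is of the moment at which its call begins. There is no depth.
- sign_off(): hands the job in; it is judged then, once.
The state is a dict: "t": time; "q": joint angles; "qd": joint speeds; "tau": joint torques, N m; "tcp_pos": TCP position; "tool_rot": TCP orientation; "force": force on the tool from outside, world axes, zero at the start; "ft_torque": the same for the moment, N m; "finger_gap": opening from 0.0 (shut) to 1.0 (fully open); "gripper_force": force on a finger pad.
Only numpy, scipy, OpenCV 4.12 (cv2) and the standard library are available. Lean on these libraries where they do the work, as an engineer would, in place of code of your own. Each camera call takes 0.05 s, during which the arm holds its last target. There are 200 camera calls.

TASK

Pack every glaze test tile lying on the table into the wooden sample case, one to a recess (any recess), pressed down flush. Then close the case: hold the lid tilted, hook its metal lip under the case's brass ledge, swing the far edge down until the lid lies fully flat and home on the case, and let go. Leave the clay figure, the mug and the jar where they are.

Things in the scene. Friction and masses are not known exactly. Their poses are not given: they have to be found in the camera images.
- case: wooden sample case fixed to the table, 180 x 180 mm, top face at z = 30 mm. Origin at the centre of its underside, z up. Four recesses at x = +-31, y = +-31 mm; ledge along its -x edge, stop rail along +x. At the corners (|x| over 60 mm) cheeks at |y| = 79 to 90 mm rise to z = 44 (-x) and 40 mm (+x); between them the sides are open: close fingers along the case's y there.
- ledge_edge (a point): middle of the lower free edge of the brass ledge: x = -70, y = 0, z = 44 mm in the case's frame. The ledge spans x = -90 to -70 mm, z = 44 to 50 mm, full width. Below it, the back wall stands at x = -82 mm and the floor is at z = 32 mm, from x = -90 to -60: a slot 12 mm high and 12 mm deep, open to +x, for the lid's 5 mm lip.
- stop_rail (a point): middle of the top inner edge of the low stop rail: x = +84, y = 0, z = 38 mm in the case's frame. The lid's far edge must swing down inside it and rests on a strip at z = 32 mm (x = +62 to +84). The lid cannot be put in level: lip under the ledge first, far (+x) edge raised. Home, it has 2 mm of play towards -x, 4 mm towards +x and 4 mm at each side.
- lid: loose lid, 160 (x) x 150 (y) mm, about 220 g, lying on the table, handle up. Origin at the centre of its underside, z up. Green panel 8 mm thick from x = -60 to +80 mm; aluminium lip 5 mm thick, undersides level, from x = -80 to -60. Home, its origin is at x = 0, y = 0, z = 32 mm in the case's frame, its x along the case's x.
- lid_lip (a point): middle of the lid's lip edge, at its underside (x = -80 mm, y = 0, z = 0 in the lid's frame)
- lid_handle (a point): centre of the lid's black upright handle block: 14 (x) x 60 (y) x 30 mm, centre at x = +10, y = 0, z = 23 mm in the lid's frame (it stands from z = 8 to 38). Pinch it across its 14 mm, along the lid's x.
- recess0 (a point): centre of the FLOOR of recess 0: a square pocket 52 x 52 mm, 14 mm deep, straight sides along the case's x and y (3 mm of play all round a centred tile). A tile pressed home has its centre 7 mm above this point and its face flush with the case's top. Any tile fits any recess.
- recess1 (a point): centre of the FLOOR of recess 1: a square pocket 52 x 52 mm, 14 mm deep, straight sides along the case's x and y (3 mm of play all round a centred tile). A tile pressed home has its centre 7 mm above this point and its face flush with the case's top. Any tile fits any recess.
- recess2 (a point): centre of the FLOOR of recess 2: a square pocket 52 x 52 mm, 14 mm deep, straight sides along the case's x and y (3 mm of play all round a centred tile). A tile pressed home has its centre 7 mm above this point and its face flush with the case's top. Any tile fits any recess.
- recess3 (a point): centre of the FLOOR of recess 3: a square pocket 52 x 52 mm, 14 mm deep, straight sides along the case's x and y (3 mm of play all round a centred tile). A tile pressed home has its centre 7 mm above this point and its face flush with the case's top. Any tile fits any recess.
- tile0: loose glaze test tile, blue face on white stoneware, 46 x 46 x 14 mm, about 65 g, flat on the table. Origin at its CENTRE (7 mm up); z is the face normal, x and y run along its sides. May be absent. Grip two facing sides by the upper 6 mm only, so that its lower part can enter a recess with the fingertips above the case.
- tile1: loose glaze test tile, yellow face on white stoneware, 46 x 46 x 14 mm, about 65 g, flat on the table. Origin at its CENTRE (7 mm up); z is the face normal, x and y run along its sides. May be absent. Grip two facing sides by the upper 6 mm only, so that its lower part can enter a recess with the fingertips above the case.
- tile2: loose glaze test tile, green face on white stoneware, 46 x 46 x 14 mm, about 65 g, flat on the table. Origin at its CENTRE (7 mm up); z is the face normal, x and y run along its sides. May be absent. Grip two facing sides by the upper 6 mm only, so that its lower part can enter a recess with the fingertips above the case.
- tile3: loose glaze test tile, red face on white stoneware, 46 x 46 x 14 mm, about 65 g, flat on the table. Origin at its CENTRE (7 mm up); z is the face normal, x and y run along its sides. May be absent. Grip two facing sides by the upper 6 mm only, so that its lower part can enter a recess with the fingertips above the case.
- figure: bystander: white clay snowman figure with a hat, 72 mm wide, 120 mm tall; origin at the centre of its foot
- mug: bystander: blue mug, 76 mm wide, 85 mm tall; origin at the centre of its foot
- jar: bystander: closed amber glaze jar, 68 mm wide, 85 mm tall; origin at the centre of its foot
Things that resemble listed ones, but are neither listed nor needed, are in the scene too. What is shaped like the tile1 but pink is not meant. Of the things shaped like the lid, the green one is meant.

How it is judged:
On the way, in this order (a step that is already met when the one before it is completed fails the run):
1. every tile lies flush in a recess of the case ((horizontal distance between tile0 and recess0 below 0.006 m or horizontal distance between tile0 and recess1 below 0.006 m or horizontal distance between tile0 and recess2 below 0.006 m or horizontal distance between tile0 and recess3 below 0.006 m) and z of tile0 in the frame of case between 0.02 and 0.0255 m and angle between the z axis of each of tile0, tile1, tile2, tile3 and the z axis of case, either way round below 0.06 rad and (horizontal distance between tile1 and recess0 below 0.006 m or horizontal distance between tile1 and recess1 below 0.006 m or horizontal distance between tile1 and recess2 below 0.006 m or horizontal distance between tile1 and recess3 below 0.006 m) and z of tile1 in the frame of case between 0.02 and 0.0255 m and (horizontal distance between tile2 and recess0 below 0.006 m or horizontal distance between tile2 and recess1 below 0.006 m or horizontal distance between tile2 and recess2 below 0.006 m or horizontal distance between tile2 and recess3 below 0.006 m) and z of tile2 in the frame of case between 0.02 and 0.0255 m and (horizontal distance between tile3 and recess0 below 0.006 m or horizontal distance between tile3 and recess1 below 0.006 m or horizontal distance between tile3 and recess2 below 0.006 m or horizontal distance between tile3 and recess3 below 0.006 m) and z of tile3 in the frame of case between 0.02 and 0.0255 m), for 0.2 s.
2. the lid, tilted, has its lip hooked under the ledge (x of lid_lip in the frame of case between -0.086 and -0.072 m and z of lid_lip in the frame of case between 0.028 and 0.044 m and y of lid_lip in the frame of case between -0.02 and 0.02 m and angle between lid's own z axis and vertical between 0.06 and 0.7 rad), for 0.1 s.
3. the lid is swung down, flat and home on the case (x of lid in the frame of case between -0.006 and 0.006 m and y of lid in the frame of case between -0.008 and 0.008 m and z of lid in the frame of case between 0.029 and 0.0345 m and angle between lid's own z axis and vertical below 0.03 rad), for 0.2 s.
At the end, for the whole second after the job is handed in: every tile present lies in a recess of its own (centre within 6 mm of the recess centre, face flush to about 3 mm and level to 0.06 rad), and the lid lies home and at rest on the case: within 6 mm lengthways, 8 mm sideways and 2.5 mm in height, level to 0.03 rad, its lip under the ledge (all of step 1 and all of step 3 and linear speed of lid below 0.02 m/s); the robot touches nothing.
It fails at once if the figure is shoved aside or knocked over (more than 40 mm, or tipped) (distance of figure from where it was at the start of the episode above 0.04 m or angle between figure's own z axis and vertical above 0.5 rad).
It fails at once if the mug is shoved aside or knocked over (more than 40 mm, or tipped) (distance of mug from where it was at the start of the episode above 0.04 m or angle between mug's own z axis and vertical above 0.5 rad).
It fails at once if the jar is shoved aside or knocked over (more than 40 mm, or tipped) (distance of jar from where it was at the start of the episode above 0.04 m or angle between jar's own z axis and vertical above 0.5 rad).
Of tile0, tile1, tile2, tile3 only 3 to 4 are there at a start; the rules pass over those that are not, and their reading is None.
At some moment in a run one of tile0, tile1, tile2, tile3, lid may be knocked a few centimetres aside while the robot is not near it.
Once in a run the grip may slacken for a moment while it holds something.
It also fails if it takes over 210 s, if anything falls off the work surface, if the arm or the gripper's body presses on something with over 40 N, if the wrist force passes 120 N, or if a joint passes its speed limit or range.

## Working session

There is one attempt and no reset: what is moved stays moved. The work goes in short steps, Python scripts to look and compute and a tool call to move; the robot and the scene stay as the last step left them, time stands still between calls to the robot, and variables do not carry over. Pictures are saved under pics/ and viewed, at most 14 in all, crops included, and the job is handed in when it is done.

Besides the shell and the picture viewer there is one more tool, called after "Call:" as name(argument=value, ...), one argument or row to a line, values as JSON. send_rows: Moves the arm, as the interface text tells. Its arguments: {"type":"object","properties":{"commands":{"type":"string"},"grip_force":{"type":"number"}},"required":["commands"]}

```bash
mkdir -p pics; ls
cat > h.py <<'E'
import numpy as np, cv2
from station import readout, cams
def snap(n,save=None):
    s=cams.snapshot(n)
    if save: cv2.imwrite(f'pics/{save}.png',s['pixels'][:,:,::-1])
    return s
def ray(s,uv,z):
    """pixels (N,2) -> world points on plane z"""
    K=np.array(s['intrinsics'],float);R=np.array(s['rotation'],float);e=np.array(s['eye'],float)
    p=cv2.undistortPoints(np.array(uv,float).reshape(-1,1,2),K,np.array(s['dist'],float)).reshape(-1,2)
    d=np.c_[p,np.ones(len(p))]@R.T
    return e+d*((z-e[2])/d[:,2])[:,None]
def proj(s,P):
    R=np.array(s['rotation'],float);e=np.array(s['eye'],float)
    c=(np.array(P,float).reshape(-1,3)-e)@R
    return cv2.projectPoints(c.reshape(-1,1,3),np.zeros(3),np.zeros(3),np.array(s['intrinsics'],float),np.array(s['dist'],float))[0].reshape(-1,2)
E
python3 - <<'E'
from h import *
t=snap('top','top0');s=snap('scene','scene0')
for a in (t,s): print(a['eye'],np.round(a['rotation'],2).tolist(),np.round(a['intrinsics'],0).tolist())
st=readout.sense();print(st['t'],st['tcp_pos'],st['tool_rot'],st['force'],st['finger_gap'])
E
```

```text
pics
[ 0.44268546 -0.11655619  1.13528981] [0.71, -0.7, 0.03, -0.02] [[442.0, 0.0, 247.0], [0.0, 442.0, 199.0], [0.0, 0.0, 1.0]]
[ 1.08798671 -0.47103416  0.66498877] [0.8, 0.43, -0.2, -0.35] [[356.0, 0.0, 250.0], [0.0, 356.0, 200.0], [0.0, 0.0, 1.0]]
0.1 [ 0.15632799 -0.60447838  0.23841277] [ 9.92018678e-01  1.26087093e-01  5.78076421e-05 -9.92513477e-04] [-0.12797855  0.65868336 -0.63544842] 0.997719296031419
```

View pics/top0.png

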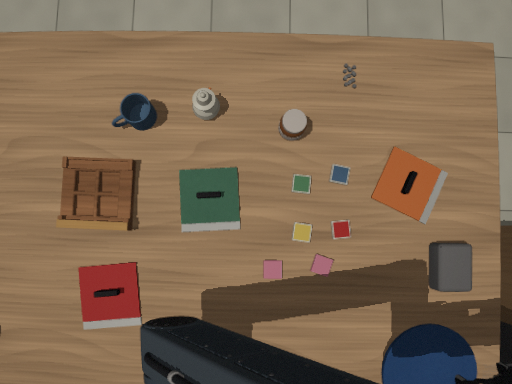

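View pics/scene0.png

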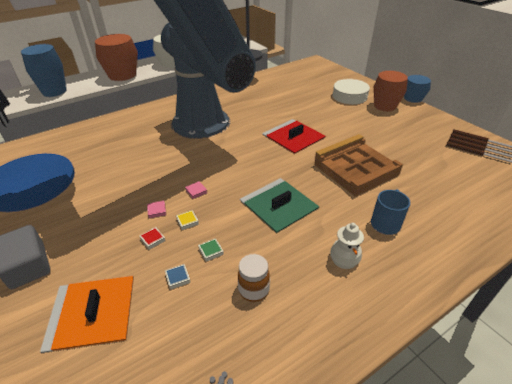

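```bash
python3 - <<'E'
s=open('h.py').read()
s=s.replace("R=np.array(s['rotation'],float)","R=Rot.from_quat(s['rotation']).as_matrix()").replace("import numpy as np, cv2","import numpy as np, cv2\nfrom scipy.spatial.transform import Rotation as Rot")
s+='''
HUE={'blue':(98,115,80,20),'green':(45,85,60,20),'yellow':(22,34,120,80),'red':(0,6,170,60),'pink':(165,178,90,80)}
def tiles(s,z=0.014,amin=40,amax=900):
    """face blobs of each colour: name, pixel centre, world xy, angle mod 90, area"""
    hsv=cv2.cvtColor(s['pixels'],cv2.COLOR_RGB2HSV);out=[]
    for n,(a,b,sm,vm) in HUE.items():
        m=cv2.inRange(hsv,(a,sm,vm),(b,255,255))
        for c in cv2.findContours(m,cv2.RETR_EXTERNAL,cv2.CHAIN_APPROX_NONE)[0]:
            A=cv2.contourArea(c)
            if not amin<A<amax: continue
            M=cv2.moments(c);uv=[M['m10']/A,M['m01']/A]
            w=ray(s,c.reshape(-1,2),z)[:,:2]
            r=cv2.minAreaRect((w*1000).astype(np.float32))
            out.append((n,np.round(uv,1).tolist(),np.round(ray(s,[uv],z)[0,:2],4).tolist(),round(r[2],1),np.round(r[1],0).tolist()))
    return out
'''
open('h.py','w').write(s)
E
python3 - <<'E'
from h import *
t=snap('top');s=snap('scene')
np.savez('f0.npz',t=t['pixels'],s=s['pixels'])
for a in (t,s):
    print('--')
    for o in tiles(a): print(o)
st=readout.sense();print(proj(t,[st['tcp_pos'],[.5,0,0],[.6,0,0]]))
im=t['pixels'][130:310,40:250,::-1]
cv2.imwrite('pics/crop1.png',cv2.resize(im,None,fx=3.3,fy=3.3,interpolation=cv2.INTER_CUBIC))
E
```

```text
--
('blue', [339.7, 173.8], [0.5925, -0.3575], 80.0, [35.0, 35.0])
('green', [301.0, 183.3], [0.5658, -0.258], 84.9, [36.0, 37.0])
('yellow', [301.5, 232.0], [0.4415, -0.2608], 82.7, [37.0, 37.0])
('red', [341.0, 229.1], [0.4506, -0.3618], 8.1, [36.0, 36.0])
('pink', [271.6, 268.6], [0.3477, -0.1864], 1.0, [45.0, 40.0])
('pink', [321.5, 265.3], [0.3583, -0.3128], 70.5, [45.0, 45.0])
--
('blue', [176.5, 274.2], [0.5904, -0.3582], 79.9, [36.0, 36.0])
('blue', [417.0, 87.6], [0.2821, 0.8607], 35.3, [87.0, 268.0])
('blue', [144.7, 48.7], [-0.8353, 0.1024], 71.2, [93.0, 269.0])
('green', [210.2, 247.4], [0.5637, -0.2586], 85.2, [38.0, 39.0])
('yellow', [186.5, 217.4], [0.4387, -0.2616], 82.3, [39.0, 39.0])
('red', [151.3, 235.9], [0.4489, -0.3622], 4.9, [35.0, 37.0])
('pink', [155.9, 208.8], [0.3626, -0.3155], 71.8, [46.0, 60.0])
('pink', [195.8, 189.3], [0.3504, -0.1905], 0.7, [59.0, 48.0])
[[477.38584358 372.36738061]
 [199.91132518 207.12732558]
 [201.01488747 168.59423702]]
```

View pics/crop1.png

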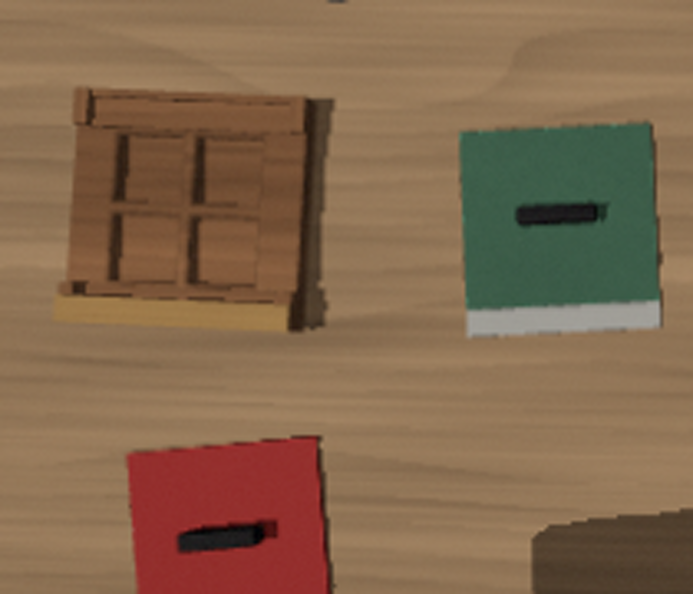

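Run:
```python
from h import *
t=snap('top');s=snap('scene')
def rect(m,S,z):
    c=max(cv2.findContours(m,cv2.RETR_EXTERNAL,cv2.CHAIN_APPROX_NONE)[0],key=cv2.contourArea)
    r=cv2.minAreaRect((ray(S,c.reshape(-1,2),z)[:,:2]*1000).astype(np.float32))
    return np.round(r[0],1),np.round(r[1],1),round(r[2],2),np.round(c.reshape(-1,2).mean(0),0)
for S,n,box in ((t,'t',(40,210,150,240)),(s,'s',(300,110,380,190))):
    hsv=cv2.cvtColor(S['pixels'],cv2.COLOR_RGB2HSV)
    x0,y0,x1,y1=box;m=np.zeros(hsv.shape[:2],np.uint8)
    b=cv2.inRange(hsv,(17,120,110),(26,255,255));m[y0:y1,x0:x1]=b[y0:y1,x0:x1]
    print(n,'brass',rect(m,S,.05))
    g=cv2.inRange(hsv,(45,60,30),(85,255,255));print(n,'lid green',rect(g,S,.008))
p=np.array([[77,88],[306,97]])/3.3+[40,130]-0.35
w=ray(t,p,.04);print('cheeks',w[:,:2],np.degrees(np.arctan2(*(w[0]-w[1])[[1,0]]))-90, w.mean(0))
q=np.array([[60,296],[293,304],[55,318],[288,330]])/3.3+[40,130]-.35
w=ray(t,q,.05);print('ledge',w[:,:2],w.mean(0))
# lip/handle of lid
hsv=cv2.cvtColor(t['pixels'],cv2.COLOR_RGB2HSV)
l=np.array([[468,309],[661,299],[468,337],[659,327]])/3.3+[40,130]-.35
w=ray(t,l,.005);print('lip',w[:,:2],w.mean(0))
cv2.imwrite('pics/crop2.png',cv2.resize(s['pixels'][110:240,230:420,::-1],None,fx=4,fy=4,interpolation=cv2.INTER_CUBIC))
```

```text
t brass (array([448.6, 265.1]), array([178.5,  20.4]), 88.82, array([ 91., 225.]))
t lid green (array([531.3, -22.8]), array([137.4, 149.5]), 4.04, array([209., 195.]))
s brass (array([446.6, 265.5]), array([182.9,  24.7]), 88.82, array([339., 144.]))
s lid green (array([531.6, -24.8]), array([141.7, 151.2]), 4.02, array([281., 206.]))
cheeks [[0.61961566 0.34927425]
 [0.61539571 0.16980586]] -1.3469833427582927 [0.61750569 0.25954005 0.04      ]
ledge [[0.45922818 0.34992483]
 [0.45750434 0.17076576]
 [0.44253901 0.35305292]
 [0.43801341 0.17383557]] [0.44932123 0.26189477 0.05      ]
lip [[ 0.45734787  0.04563149]
 [ 0.4682989  -0.10386549]
 [ 0.4356827   0.04499625]
 [ 0.44660892 -0.10278403]] [ 0.4519846  -0.02900544  0.005     ]
```

View pics/crop2.png

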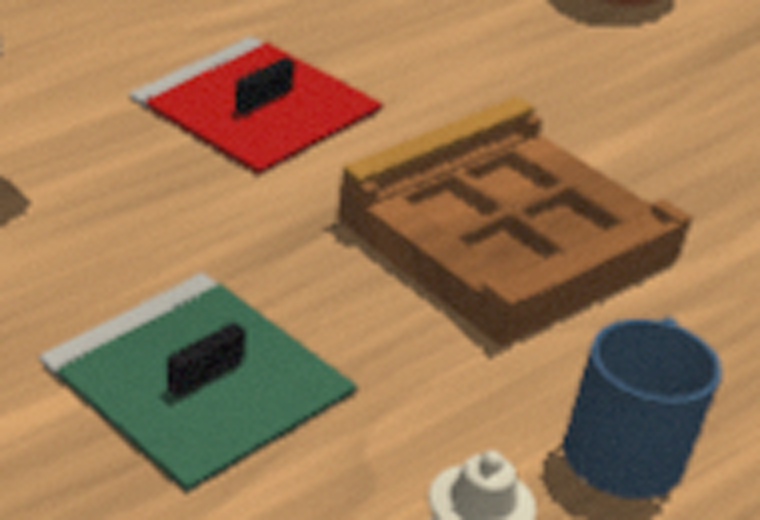

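Run:
```python
from h import *
ims=[]
for n,(x0,y0,x1,y1),f in (('top',(52,150,142,236),6),('scene',(310,130,408,196),5.5)):
    t=snap(n)
    im=cv2.resize(t['pixels'][y0:y1,x0:x1,::-1],None,fx=f,fy=f,interpolation=cv2.INTER_CUBIC)
    im=cv2.convertScaleAbs(im,alpha=1.6)
    th=np.radians(-1.2);R=np.array([[np.cos(th),-np.sin(th)],[np.sin(th),np.cos(th)]])
    P=[]
    for x in (-57,-5,5,57):
        for y in (-57,-5,5,57): P.append((x,y,30))
    for y in (-90,90): P+=[(-90,y,50),(-70,y,50),(90,y,40)]
    P=np.array(P)/1000
    W=np.c_[P[:,:2]@R.T+[.528,.264],P[:,2]]
    for u,v in (proj(t,W)-[x0,y0]+.5)*f-.5: cv2.circle(im,(int(round(u)),int(round(v))),2,(0,0,255) ,-1)
    cv2.imwrite(f'pics/z_{n}.png',im)
```

```text
(no output)
```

View pics/z_top.png

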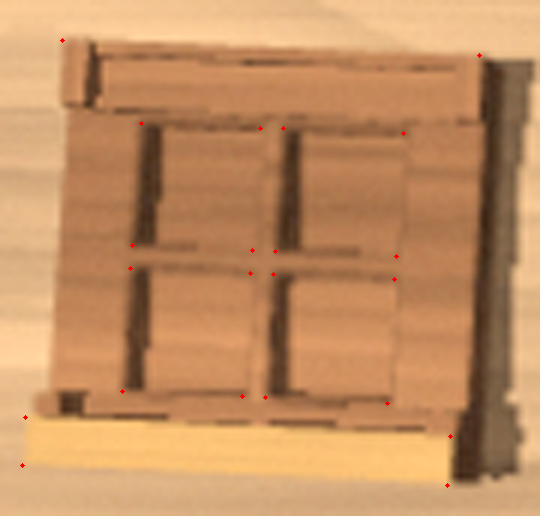

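View pics/z_scene.png

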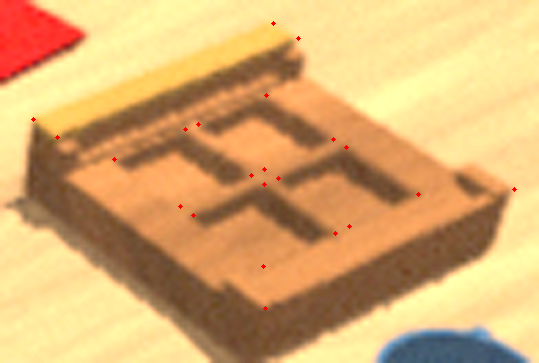

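```bash
cat > plan.py <<'E'
import sys,math
from h import *
from station import readout
CASE=(np.array([.528,.2635]),-1.2)
def case(x,y):
    a=math.radians(CASE[1]);return CASE[0]+[x*math.cos(a)-y*math.sin(a),x*math.sin(a)+y*math.cos(a)]
def yaw(st):
    X=Rot.from_quat(st['tool_rot']).as_matrix()[:,0];return math.degrees(math.atan2(X[1],X[0]))
def plan(x,y,z,psi,pos=None,psi0=None):
    st=readout.sense();p=np.array(st['tcp_pos']) if pos is None else np.array(pos)
    y0=yaw(st) if psi0 is None else psi0
    turn=-((psi-y0+90)%180-90) # half-turn symmetric
    e=math.radians(y0-turn)
    d=np.array([x,y,z])-p
    t=np.array([d[0]*math.cos(e)+d[1]*math.sin(e),d[0]*math.sin(e)-d[1]*math.cos(e),-d[2]])/.02
    print(f't={st["t"]:.1f} pos {np.round(p,4)} yaw {y0:.2f} F {np.round(st["force"],1)} gap {st["finger_gap"]:.3f} | spin total {turn/4:.2f} rows, tool shift dx {t[0]:.2f} dy {t[1]:.2f} dz {t[2]:.2f} (rows of 20mm)')
    return t
E
python3 -c "
from plan import *
plan(.512,-.31,.06,-1.2)"
```

```text
t=0.4 pos [ 0.1563 -0.605   0.2392] yaw 14.49 F [ 0.1 -1.1 -0.1] gap 1.000 | spin total 3.92 rows, tool shift dx 17.47 dy -15.12 dz 8.96 (rows of 20mm)
```

Call:
send_rows(
  commands="46 0 0 0 0.98;46 0 0 0 0.98;46 0 0 0 0.98;46 0 0 0 0.98;46 0.97 -0.84 0.5 0;46 0.97 -0.84 0.5 0;46 0.97 -0.84 0.5 0;46 0.97 -0.84 0.5 0;46 0.97 -0.84 0.5 0;46 0.97 -0.84 0.5 0;46 0.97 -0.84 0.5 0;46 0.97 -0.84 0.5 0;46 0.97 -0.84 0.5 0;46 0.97 -0.84 0.5 0;46 0.97 -0.84 0.5 0;46 0.97 -0.84 0.5 0;46 0.97 -0.84 0.5 0;46 0.97 -0.84 0.5 0;46 0.97 -0.84 0.5 0;46 0.97 -0.84 0.5 0",
  grip_force=40,
)

```text
t: 2.07
tcp_pos: [0.4734, -0.3422, 0.079]
tool_rot: [1.0, -0.01, 0.0, 0.0]
force: [-0.9, 0.2, -0.3]
finger_gap: 0.54
gripper_force: 0.0
```

Call:
send_rows(
  commands="46 0.97 -0.84 0.5 0;46 0.97 -0.84 0.5 0;46 0 0 0.5 0;46 0 0 0.5 0;46 0 0 0.5 0;46 0 0 0.5 0;46 0 0 0 0;46 0 0 0 0;46 0 0 0 0",
)

```text
t: 2.82
tcp_pos: [0.5114, -0.3109, 0.0195]
tool_rot: [1.0, -0.011, 0.0, 0.0]
force: [0.8, -0.6, -0.3]
finger_gap: 0.541
gripper_force: 0.0
```

Now feel for the table at this opening, in 1 mm steps.

Call:
send_rows(
  commands="46 0 0 0.1 0;46 0 0 0.1 0;46 0 0 0.1 0;46 0 0 0.1 0;46 0 0 0.1 0;46 0 0 0.05 0;46 0 0 0 0",
)

```text
t: 3.4
tcp_pos: [0.5116, -0.3099, 0.008]
tool_rot: [1.0, -0.01, -0.0, -0.0]
force: [-0.2, -0.4, 0.4]
finger_gap: 0.545
gripper_force: 0.0
```

Call:
send_rows(
  commands="46 0 0 0.1 0;46 0 0 0.1 0;46 0 0 0 0;46 0 0 0 0",
)

```text
t: 3.73
tcp_pos: [0.512, -0.3102, 0.0057]
tool_rot: [1.0, -0.01, 0.0, 0.0]
force: [-2.2, 1.0, 9.2]
finger_gap: 0.539
gripper_force: 4.6
```

Call:
send_rows(
  commands="46 0 0 0.1 0;46 0 0 0.05 0;46 0 0 0 0;46 0 0 0 0",
)

```text
t: 4.07
tcp_pos: [0.512, -0.3102, 0.0056]
tool_rot: [1.0, -0.01, 0.0, 0.0]
force: [-4.4, 2.8, 27.0]
finger_gap: 0.539
gripper_force: 13.6
```

Call:
send_rows(
  commands="62 0 0 -0.8 0;62 0 0 -0.8 0;62 0 0 -0.8 0;62 0 0 -0.8 0;62 0 0 0 0;62 0 0 0 0",
)

```text
t: 4.57
tcp_pos: [0.5123, -0.3105, 0.066]
tool_rot: [1.0, -0.01, 0.001, 0.001]
force: [0.7, -0.1, -0.6]
finger_gap: 0.728
gripper_force: 0.0
```

```bash
python3 -c "
from plan import *
plan(.4498,-.362,.05,6.5)
for o in tiles(snap('top')): print(o[:4])"
```

```text
t=4.6 pos [ 0.5123 -0.3105  0.066 ] yaw -1.19 F [ 0.7 -0.1 -0.6] gap 0.728 | spin total -1.92 rows, tool shift dx -3.40 dy 2.21 dz 0.80 (rows of 20mm)
('green', [301.0, 183.2], [0.5659, -0.2579], 0.6)
('green', [191.9, 179.6], [0.5693, 0.021], 41.4)
```

Call:
send_rows(
  commands="62 0 0 0 -0.96;62 0 0 0 -0.96;62 -0.85 0.55 0.2 0;62 -0.85 0.55 0.2 0;62 -0.85 0.55 0.2 0;62 -0.85 0.55 0.2 0;62 0 0 0.6 0;62 0 0 0.6 0;62 0 0 0.55 0;62 0 0 0 0;62 0 0 0 0",
)

```text
t: 5.53
tcp_pos: [0.4492, -0.36, 0.0127]
tool_rot: [0.998, 0.057, -0.001, -0.001]
force: [0.5, 0.4, -0.0]
finger_gap: 0.726
gripper_force: 0.0
```

```bash
python3 -c "
from plan import *
plan(.4498,-.362,.0145,6.5)
s=snap('scene');cv2.imwrite('pics/r1.png',cv2.resize(s['pixels'][150:300,80:260,::-1],None,fx=4,fy=4,interpolation=cv2.INTER_CUBIC))"
```

```text
t=5.5 pos [ 0.4492 -0.36    0.0127] yaw 6.55 F [ 0.5  0.4 -0. ] gap 0.726 | spin total 0.01 rows, tool shift dx 0.02 dy 0.11 dz -0.09 (rows of 20mm)
```

View pics/r1.png

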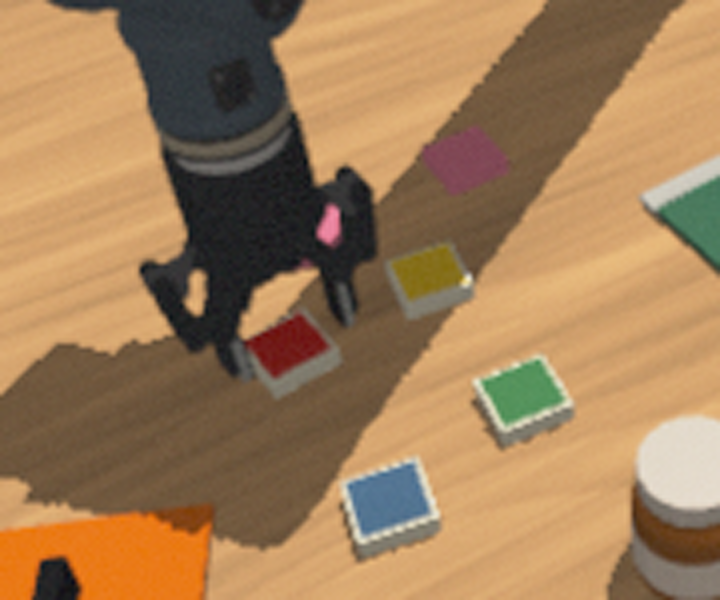

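Call:
send_rows(
  commands="62 0 0.1 -0.09 0;40 0 0 0 0;40 0 0 0 0;40 0 0 0 0;40 0 0 0 0;40 0 0 0 0;40 0 0 -0.3 0;40 0 0 -0.6 0;40 0 0 -1 0;40 0 0 -1 0;40 0 0 -1 0;40 0 0 -1 0;40 0 0 -1 0;40 0 0 -1 0;40 0 0 0 0;40 0 0 0 0",
)

```text
t: 6.92
tcp_pos: [0.4497, -0.3639, 0.1557]
tool_rot: [0.998, 0.057, 0.001, 0.001]
force: [0.1, -0.2, -1.1]
finger_gap: 0.512
gripper_force: 40.9
```

```bash
python3 -c "
from plan import *
r=case(-.031,-.031);plan(*r,.15,-1.2)
s=snap('scene');t=snap('top')
z=readout.sense()['tcp_pos'][2]
for k in (s,t):
  for o in tiles(k,z): 
     if o[0] in('red',): print(o)
cv2.imwrite('pics/r2.png',cv2.resize(s['pixels'][130:300,80:280,::-1],None,fx=4,fy=4,interpolation=cv2.INTER_CUBIC))"
```

```text
t=6.9 pos [ 0.4497 -0.3639  0.1557] yaw 6.49 F [ 0.1 -0.2 -1.1] gap 0.512 | spin total 1.92 rows, tool shift dx 1.71 dy -29.89 dz 0.28 (rows of 20mm)
('red', [138.5, 193.6], [0.4499, -0.3623], 3.1, [35.0, 35.0])
```

View pics/r2.png

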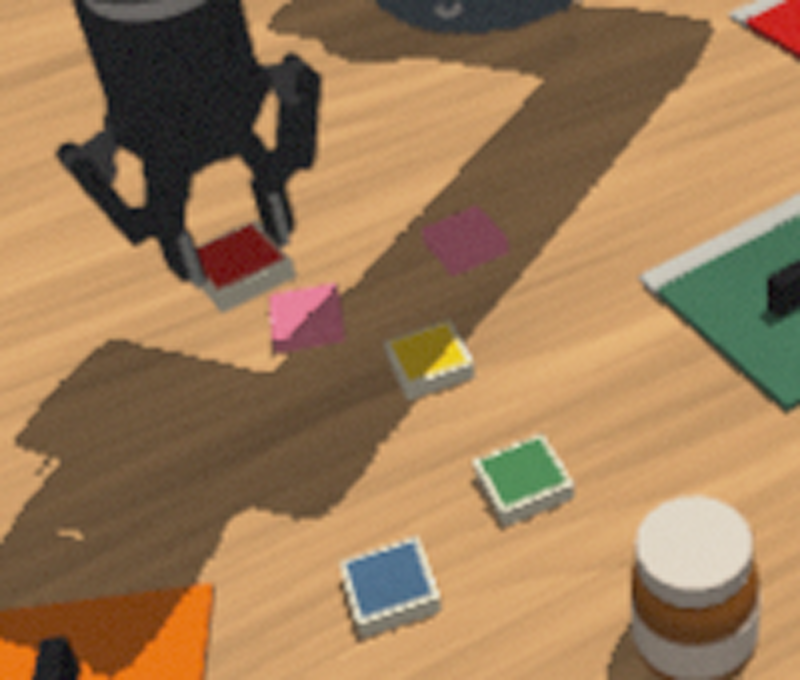

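Call:
send_rows(
  commands="40 0 0 0 0.96;40 0 0 0 0.96;40 0.06 -1 0 0;40 0.06 -1 0 0;40 0.06 -1 0 0;40 0.06 -1 0 0;40 0.06 -1 0 0;40 0.06 -1 0 0;40 0.06 -1 0 0;40 0.06 -1 0 0;40 0.06 -1 0 0;40 0.06 -1 0 0;40 0.06 -1 0 0;40 0.06 -1 0 0;40 0.06 -1 0 0;40 0.06 -1 0 0;40 0.06 -1 0 0;40 0.06 -1 0 0;40 0.06 -1 0 0;40 0.06 -1 0 0",
)

```text
t: 8.68
tcp_pos: [0.4774, -0.0028, 0.1528]
tool_rot: [1.0, -0.01, -0.002, -0.0]
force: [0.6, 0.2, -0.6]
finger_gap: 0.509
gripper_force: 41.8
```

Call:
send_rows(
  commands="40 0.06 -1 0 0;40 0.06 -1 0 0;40 0.06 -1 0 0;40 0.06 -1 0 0;40 0.06 -1 0 0;40 0.06 -1 0 0;40 0.06 -1 0.3 0;40 0.06 -1 0.5 0;40 0.06 -1 0.5 0;40 0.06 -1 0.5 0;40 0.06 -0.9 0.5 0;40 0 0 0.5 0;40 0 0 0 0;40 0 0 0 0",
)

```text
t: 9.85
tcp_pos: [0.4949, 0.213, 0.0967]
tool_rot: [1.0, -0.01, -0.002, 0.001]
force: [0.3, 0.3, -1.0]
finger_gap: 0.511
gripper_force: 41.8
```

```bash
python3 -c "
from plan import *
r=case(-.031,-.031);plan(*r,.0375,-1.2)
t=snap('top');s=snap('scene')
z=readout.sense()['tcp_pos'][2]
for k in(t,s):
  for o in tiles(k,z)+tiles(k): print(o[:4])"
```

```text
t=9.8 pos [0.4949 0.213  0.0967] yaw -1.18 F [ 0.3  0.3 -1. ] gap 0.511 | spin total 0.00 rows, tool shift dx 0.05 dy -1.01 dz 2.96 (rows of 20mm)
('blue', [339.7, 173.8], [0.5812, -0.3394], 80.0)
('green', [301.0, 183.3], [0.5565, -0.2474], 84.9)
('yellow', [301.5, 232.0], [0.4415, -0.2501], 82.7)
('pink', [271.5, 268.6], [0.3549, -0.181], 1.0)
('pink', [321.4, 265.0], [0.3652, -0.2979], 72.1)
('blue', [339.7, 173.8], [0.5924, -0.3575], 80.0)
('green', [301.0, 183.3], [0.5658, -0.258], 84.9)
('yellow', [301.5, 232.0], [0.4415, -0.2609], 82.7)
('pink', [271.5, 268.6], [0.3478, -0.1862], 1.0)
('pink', [321.4, 265.0], [0.359, -0.3126], 72.1)
('blue', [176.5, 274.2], [0.6545, -0.3728], 80.9)
('blue', [417.0, 87.5], [0.3857, 0.6894], 35.3)
('blue', [144.9, 48.7], [-0.5875, 0.0296], 69.8)
('green', [210.1, 247.5], [0.6313, -0.2861], 85.3)
('yellow', [186.5, 217.4], [0.5225, -0.2886], 82.3)
('red', [342.8, 143.5], [0.5013, 0.2149], 1.6)
('pink', [156.1, 209.0], [0.4572, -0.3356], 71.1)
('pink', [195.9, 189.5], [0.4465, -0.2267], 0.7)
('blue', [176.5, 274.2], [0.5903, -0.3583], 80.9)
('blue', [417.0, 87.5], [0.2818, 0.8612], 35.3)
('blue', [144.9, 48.7], [-0.8355, 0.1038], 69.8)
('green', [210.1, 247.5], [0.5637, -0.2588], 85.3)
('yellow', [186.5, 217.4], [0.4387, -0.2616], 82.3)
('red', [342.8, 143.5], [0.4144, 0.3165], 1.6)
('pink', [156.1, 209.0], [0.3638, -0.3156], 71.1)
('pink', [195.9, 189.5], [0.3515, -0.1905], 0.7)
```

Call:
send_rows(
  commands="40 0.05 -0.5 0.5 0;40 0 -0.5 0.5 0;40 0 0 0.5 0;40 0 0 0.5 0;40 0 0 0.25 0;40 0 0 0 0;40 0 0 0 0",
)

```text
t: 10.53
tcp_pos: [0.4972, 0.2335, 0.0524]
tool_rot: [1.0, -0.01, -0.001, 0.0]
force: [0.2, 0.9, -0.3]
finger_gap: 0.511
gripper_force: 41.8
```

```bash
python3 -c "
from plan import *
r=case(-.031,-.031);plan(*r,.0375,-1.2)
s=snap('scene');cv2.imwrite('pics/r3.png',cv2.resize(s['pixels'][90:210,290:420,::-1],None,fx=5,fy=5,interpolation=cv2.INTER_CUBIC))"
```

```text
t=10.5 pos [0.4972 0.2335 0.0524] yaw -1.20 F [ 0.2  0.9 -0.3] gap 0.511 | spin total -0.00 rows, tool shift dx -0.04 dy 0.02 dz 0.75 (rows of 20mm)
```

View pics/r3.png

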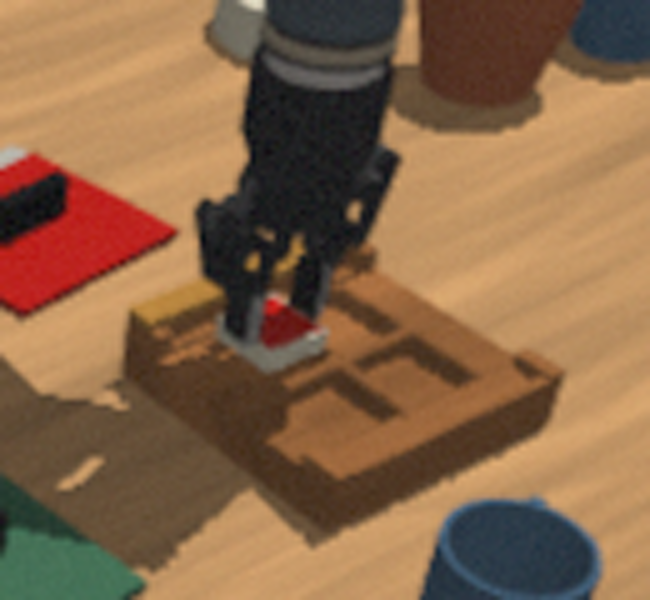

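Call:
send_rows(
  commands="40 0 0 0.2 0;40 0 0 0.2 0;40 0 0 0.2 0;40 0 0 0.15 0;40 0 0 0 0;40 0 0 0 0",
)

```text
t: 11.08
tcp_pos: [0.4975, 0.2336, 0.0379]
tool_rot: [1.0, -0.01, -0.0, 0.0]
force: [0.4, 0.5, -1.1]
finger_gap: 0.512
gripper_force: 41.8
```

Call:
send_rows(
  commands="54 0 0 0 0;56 0 0 0 0;56 0 0 -0.5 0;56 0 0 -0.7 0;0 0 0 0 0;0 0 0 0 0;0 0 0 0 0;0 0 0 0 0;0 0 0 0 0;0 0 0 0.5 0;0 0 0 0.4 0;0 0 0 0.1 0;0 0 0 0.1 0;0 0 0 0 0;0 0 0 0 0",
)

```text
t: 12.33
tcp_pos: [0.4976, 0.2336, 0.0398]
tool_rot: [1.0, -0.01, -0.0, 0.0]
force: [0.4, 0.1, -1.1]
finger_gap: 0.0
gripper_force: 0.0
```

Call:
send_rows(
  commands="0 0 0 0.1 0;0 0 0 0.1 0;0 0 0 0.1 0;0 0 0 0 0;0 0 0 0 0",
)

```text
t: 12.75
tcp_pos: [0.4981, 0.2338, 0.038]
tool_rot: [1.0, -0.01, 0.001, -0.0]
force: [-5.5, -1.5, 26.4]
finger_gap: 0.001
gripper_force: 13.2
```

Call:
send_rows(
  commands="0 0 0 -1 0;62 0 0 -1 0;62 0 0 -1 0;62 0 0 -1 0;62 0 0 -1 0;62 0 0 -1 0;62 0 0 0 0",
)

```text
t: 13.33
tcp_pos: [0.5002, 0.2344, 0.1581]
tool_rot: [1.0, -0.01, 0.004, -0.001]
force: [0.8, 0.3, 0.7]
finger_gap: 0.723
gripper_force: 0.0
```

```bash
python3 -c "
from plan import *
plan(.5648,-.2583,.15,-5)
print(case(-.031,-.031))
for o in tiles(snap('top'),.03)+tiles(snap('scene'),.03): 
  if o[0]=='red':print(o)"
```

```text
t=13.3 pos [0.5002 0.2344 0.1581] yaw -1.18 F [0.8 0.3 0.7] gap 0.723 | spin total 0.95 rows, tool shift dx 5.37 dy 24.26 dz 0.40 (rows of 20mm)
[0.49635758 0.23315601]
('red', [107.3, 207.4], [0.4928, 0.2315], 1.3, [33.0, 36.0])
('red', [343.4, 159.5], [0.496, 0.2367], 87.3, [34.0, 34.0])
```

Call:
send_rows(
  commands="62 0 0 0 0.95;62 0.22 0.97 0 0;62 0.22 0.97 0 0;62 0.22 0.97 0 0;62 0.22 0.97 0 0;62 0.22 0.97 0 0;62 0.22 0.97 0 0;62 0.22 0.97 0 0;62 0.22 0.97 0 0;62 0.22 0.97 0 0;62 0.22 0.97 0 0;62 0.22 0.97 0 0;62 0.22 0.97 0 0;62 0.22 0.97 0 0;62 0.22 0.97 0 0;62 0.22 0.97 0 0;62 0.22 0.97 0 0;62 0.22 0.97 0 0;62 0.22 0.97 0 0;62 0.22 0.97 0 0",
)

```text
t: 15.1
tcp_pos: [0.5479, -0.1414, 0.1524]
tool_rot: [0.999, -0.044, -0.002, -0.001]
force: [0.7, 1.0, -0.2]
finger_gap: 0.724
gripper_force: 0.0
```

Call:
send_rows(
  commands="62 0.22 0.97 0.5 0;62 0.22 0.97 0.5 0;62 0.22 0.97 1 0;62 0.22 0.97 1 0;62 0.22 0.97 1 0;62 0.22 0.97 1 0;62 0 0 0 0;62 0 0 0 0",
)

```text
t: 15.77
tcp_pos: [0.5633, -0.2589, 0.0513]
tool_rot: [0.999, -0.045, -0.002, -0.002]
force: [-0.2, 0.6, -0.1]
finger_gap: 0.726
gripper_force: 0.0
```

```bash
python3 -c "
from plan import *
plan(.5648,-.2583,.0145,-5)
for n in('scene','top'):
  for o in tiles(snap(n)): 
    if o[0] in('green','blue','yellow'):print(o)"
```

```text
t=15.8 pos [ 0.5633 -0.2589  0.0513] yaw -5.11 F [-0.2  0.6 -0.1] gap 0.726 | spin total -0.03 rows, tool shift dx 0.07 dy -0.03 dz 1.84 (rows of 20mm)
('blue', [176.4, 274.2], [0.5903, -0.3584], 79.9, [36.0, 36.0])
('blue', [416.9, 87.6], [0.2817, 0.8608], 35.1, [87.0, 268.0])
('blue', [144.9, 48.7], [-0.835, 0.1038], 70.5, [96.0, 269.0])
('green', [210.2, 247.5], [0.5639, -0.2587], 85.3, [40.0, 41.0])
('green', [228.8, 174.6], [0.584, -0.073], 53.7, [77.0, 38.0])
```

Call:
send_rows(
  commands="62 0.07 -0.03 0.6 0;62 0 0 0.6 0;62 0 0 0.64 0;62 0 0 0 0;40 0 0 0 0;40 0 0 0 0;40 0 0 0 0;40 0 0 0 0;40 0 0 0 0;40 0 0 -0.3 0;40 0 0 -0.7 0;40 0 0 -1 0;40 0 0 -1 0;40 0 0 -1 0;40 0 0 -1 0;40 0 0 -1 0;40 0 0 0 -0.95;40 0 0 0 0;40 0 0 0 0",
)

```text
t: 17.45
tcp_pos: [0.5664, -0.2586, 0.1385]
tool_rot: [1.0, -0.011, 0.0, 0.0]
force: [0.4, 1.5, -1.8]
finger_gap: 0.517
gripper_force: 40.9
```

```bash
python3 -c "
from plan import *
r=case(.031,-.031);plan(*r,.06,-1.2);print(r)
plan(*r,.038,-1.2)"
```

```text
t=17.4 pos [ 0.5664 -0.2586  0.1385] yaw -1.28 F [ 0.4  1.5 -1.8] gap 0.517 | spin total -0.02 rows, tool shift dx -0.92 dy -24.51 dz 3.93 (rows of 20mm)
[0.55834399 0.23185758]
t=17.4 pos [ 0.5664 -0.2586  0.1385] yaw -1.28 F [ 0.4  1.5 -1.8] gap 0.517 | spin total -0.02 rows, tool shift dx -0.92 dy -24.51 dz 5.03 (rows of 20mm)
```

Call:
send_rows(
  commands="40 -0.04 -0.98 0 0;40 -0.04 -0.98 0 0;40 -0.04 -0.98 0 0;40 -0.04 -0.98 0 0;40 -0.04 -0.98 0 0;40 -0.04 -0.98 0 0;40 -0.04 -0.98 0 0;40 -0.04 -0.98 0 0;40 -0.04 -0.98 0 0;40 -0.04 -0.98 0 0;40 -0.04 -0.98 0 0;40 -0.04 -0.98 0 0;40 -0.04 -0.98 0 0;40 -0.04 -0.98 0 0;40 -0.04 -0.98 0 0;40 -0.04 -0.98 0 0;40 -0.04 -0.98 0 0;40 -0.04 -0.98 0 0;40 -0.04 -0.98 0 0;40 -0.04 -0.98 0 0",
)

```text
t: 19.12
tcp_pos: [0.5578, 0.1346, 0.1367]
tool_rot: [1.0, -0.011, -0.001, 0.0]
force: [0.4, -0.3, -1.1]
finger_gap: 0.512
gripper_force: 40.9
```

Call:
send_rows(
  commands="40 -0.04 -0.98 0 0;40 -0.04 -0.98 0 0;40 -0.04 -0.98 0.4 0;40 -0.04 -0.98 0.7 0;40 0 -0.98 0.7 0;40 0 0 0.7 0;40 0 0 0.7 0;40 0 0 0.6 0;40 0 0 0 0;40 0 0 0 0",
)

```text
t: 19.95
tcp_pos: [0.5567, 0.2313, 0.0603]
tool_rot: [1.0, -0.011, -0.001, 0.0]
force: [1.1, -0.6, -1.4]
finger_gap: 0.512
gripper_force: 41.0
```

```bash
python3 -c "
from plan import *
r=case(.031,-.031);plan(*r,.0375,-1.2)"
```

```text
t=19.9 pos [0.5567 0.2313 0.0603] yaw -1.25 F [ 1.1 -0.6 -1.4] gap 0.512 | spin total -0.01 rows, tool shift dx 0.08 dy -0.03 dz 1.14 (rows of 20mm)
```

Call:
send_rows(
  commands="40 0.08 -0.03 0.3 0;40 0 0 0.3 0;40 0 0 0.2 0;40 0 0 0.2 0;40 0 0 0.14 0;40 0 0 0 0;40 0 0 0 0",
)

```text
t: 20.53
tcp_pos: [0.559, 0.2322, 0.0384]
tool_rot: [1.0, -0.01, -0.0, 0.0]
force: [-0.1, -0.5, -1.2]
finger_gap: 0.515
gripper_force: 41.0
```

Call:
send_rows(
  commands="54 0 0 0 0;56 0 0 0 0;56 0 0 -0.5 0;56 0 0 -0.7 0;0 0 0 0 0;0 0 0 0 0;0 0 0 0 0;0 0 0 0 0;0 0 0 0 0;0 0 0 0.5 0;0 0 0 0.4 0;0 0 0 0.1 0;0 0 0 0.1 0;0 0 0 0.1 0;0 0 0 0.05 0;0 0 0 0.05 0;0 0 0 0 0;0 0 0 0 0",
)

```text
t: 22.03
tcp_pos: [0.5587, 0.2322, 0.0381]
tool_rot: [1.0, -0.01, -0.0, 0.0]
force: [-3.9, -0.3, 10.1]
finger_gap: 0.004
gripper_force: 5.1
```

Call:
send_rows(
  commands="0 0 0 -1 0;62 0 0 -1 0;62 0 0 -1 0;62 0 0 -1 0;62 0 0 -1 0;62 0 0 -1 0;62 0 0 0 0",
)

```text
t: 22.62
tcp_pos: [0.5618, 0.233, 0.1607]
tool_rot: [1.0, -0.01, 0.004, -0.001]
force: [0.9, -0.1, 0.1]
finger_gap: 0.724
gripper_force: 0.0
```

```bash
python3 -c "
from plan import *
for n in('scene','top'):
  for o in tiles(snap(n),.03):print(o)
plan(.440,-.2612,.05,-7.5)
plan(.5915,-.3578,.05,-10)
"
```

```text
('blue', [176.5, 274.2], [0.6026, -0.361], 79.9, [35.0, 35.0])
('blue', [417.0, 87.5], [0.3014, 0.8285], 35.3, [85.0, 260.0])
('blue', [145.0, 48.7], [-0.7881, 0.0899], 69.9, [95.0, 263.0])
('green', [358.1, 169.9], [0.558, 0.2352], 87.9, [39.0, 39.0])
('yellow', [186.5, 217.4], [0.4548, -0.2668], 82.3, [38.0, 38.0])
('red', [343.4, 159.4], [0.4957, 0.237], 86.8, [36.0, 33.0])
('pink', [156.0, 209.0], [0.3815, -0.3195], 69.0, [42.0, 56.0])
('pink', [195.9, 189.5], [0.3693, -0.1974], 0.7, [56.0, 47.0])
('blue', [339.7, 173.8], [0.5902, -0.3542], 80.0, [35.0, 35.0])
('green', [108.4, 182.3], [0.5565, 0.2315], 1.1, [36.0, 38.0])
('yellow', [301.5, 232.0], [0.4415, -0.2588], 82.7, [37.0, 36.0])
('red', [105.9, 205.5], [0.4975, 0.2352], 1.3, [33.0, 36.0])
('pink', [271.6, 268.6], [0.349, -0.1853], 1.0, [45.0, 40.0])
('pink', [321.4, 265.0], [0.3602, -0.3098], 72.2, [44.0, 43.0])
t=22.7 pos [0.5595 0.2324 0.1571] yaw -1.19 F [-1.   0.6 -1.1] gap 0.724 | spin total 1.58 rows, tool shift dx -2.70 dy 25.25 dz 5.36 (rows of 20mm)
t=22.7 pos [0.5595 0.2324 0.1571] yaw -1.19 F [-1.   0.6 -1.1] gap 0.724 | spin total 2.20 rows, tool shift dx 6.70 dy 28.78 dz 5.36 (rows of 20mm)
```

Call:
send_rows(
  commands="62 0 0 0 0.79;62 0 0 0 0.79;62 -0.1 0.97 0 0;62 -0.1 0.97 0 0;62 -0.1 0.97 0 0;62 -0.1 0.97 0 0;62 -0.1 0.97 0 0;62 -0.1 0.97 0 0;62 -0.1 0.97 0 0;62 -0.1 0.97 0 0;62 -0.1 0.97 0 0;62 -0.1 0.97 0 0;62 -0.1 0.97 0 0;62 -0.1 0.97 0 0;62 -0.1 0.97 0 0;62 -0.1 0.97 0 0;62 -0.1 0.97 0 0;62 -0.1 0.97 0 0;62 -0.1 0.97 0 0;62 -0.1 0.97 0 0",
)

```text
t: 24.38
tcp_pos: [0.4764, -0.1097, 0.155]
tool_rot: [0.998, -0.066, -0.002, -0.001]
force: [-0.1, 0.1, -0.8]
finger_gap: 0.724
gripper_force: 0.0
```

Call:
send_rows(
  commands="62 -0.1 0.97 0 0;62 -0.1 0.97 0.5 0;62 -0.1 0.97 0.8 0;62 -0.1 0.97 1 0;62 -0.1 0.97 1 0;62 -0.1 0.97 1 0;62 -0.1 0.97 1 0;62 0 0.97 0 0;62 0 0 0 0;62 0 0 0 0",
)

```text
t: 25.22
tcp_pos: [0.4427, -0.2614, 0.049]
tool_rot: [0.998, -0.067, -0.001, -0.001]
force: [-0.1, 0.6, -0.2]
finger_gap: 0.73
gripper_force: 0.0
```

```bash
python3 -c "
from plan import *
for n in('scene','top'):
  for o in tiles(snap(n)):
    if o[0] in('yellow','blue'):print(o)
plan(.440,-.2612,.0145,-7.5)
"
```

```text
('blue', [176.5, 274.2], [0.5904, -0.3582], 79.9, [36.0, 36.0])
('blue', [417.0, 87.6], [0.2818, 0.8611], 35.3, [87.0, 268.0])
('yellow', [186.5, 217.5], [0.4392, -0.2615], 82.3, [39.0, 38.0])
('blue', [339.7, 173.8], [0.5925, -0.3575], 80.0, [35.0, 35.0])
t=25.3 pos [ 0.4429 -0.2601  0.05  ] yaw -7.51 F [ 0.9  0.4 -0.1] gap 0.726 | spin total -0.00 rows, tool shift dx -0.14 dy 0.08 dz 1.77 (rows of 20mm)
```

Call:
send_rows(
  commands="62 -0.12 0.04 0.6 0;62 0 0 0.6 0;62 0 0 0.57 0;62 0 0 0 0;40 0 0 0 0;40 0 0 0 0;40 0 0 0 0;40 0 0 0 0;40 0 0 0 0;40 0 0 -0.3 0;40 0 0 -0.7 0;40 0 0 -1 0;40 0 0 -1 0;40 0 0 -1 0;40 0 0 -1 0;40 0 0 -1 0;40 0 0 0 -0.79;40 0 0 0 -0.79;40 0 0 0 0;40 0 0 0 0",
)

```text
t: 26.98
tcp_pos: [0.4409, -0.2616, 0.1355]
tool_rot: [1.0, -0.011, 0.0, 0.0]
force: [0.2, -0.1, -1.6]
finger_gap: 0.521
gripper_force: 41.0
```

```bash
python3 -c "
from plan import *
r=case(-.031,.031);print(r)
plan(*r,.06,-1.2)"
```

```text
[0.49765601 0.29514242]
t=27.0 pos [ 0.4409 -0.2616  0.1355] yaw -1.28 F [ 0.2 -0.1 -1.6] gap 0.521 | spin total -0.02 rows, tool shift dx 2.26 dy -27.89 dz 3.77 (rows of 20mm)
```

Call:
send_rows(
  commands="40 0.08 -1 0 0;40 0.08 -1 0 0;40 0.08 -1 0 0;40 0.08 -1 0 0;40 0.08 -1 0 0;40 0.08 -1 0 0;40 0.08 -1 0 0;40 0.08 -1 0 0;40 0.08 -1 0 0;40 0.08 -1 0 0;40 0.08 -1 0 0;40 0.08 -1 0 0;40 0.08 -1 0 0;40 0.08 -1 0 0;40 0.08 -1 0 0;40 0.08 -1 0 0;40 0.08 -1 0 0;40 0.08 -1 0 0;40 0.08 -1 0 0;40 0.08 -1 0 0",
)

```text
t: 28.65
tcp_pos: [0.4811, 0.1385, 0.1349]
tool_rot: [1.0, -0.011, -0.0, 0.0]
force: [0.0, -0.8, -1.1]
finger_gap: 0.517
gripper_force: 41.0
```

Call:
send_rows(
  commands="40 0.08 -1 0 0;40 0.08 -1 0 0;40 0.08 -1 0 0;40 0.08 -1 0 0;40 0.08 -1 0 0;40 0.08 -1 0.4 0;40 0.08 -1 0.7 0;40 0.08 -0.89 0.7 0;40 0 0 0.7 0;40 0 0 0.7 0;40 0 0 0.57 0;40 0 0 0 0;40 0 0 0 0",
)

```text
t: 29.73
tcp_pos: [0.497, 0.2946, 0.059]
tool_rot: [1.0, -0.011, -0.001, 0.0]
force: [-0.0, 0.2, -0.7]
finger_gap: 0.519
gripper_force: 41.1
```

```bash
python3 -c "
from plan import *
r=case(-.031,.031);plan(*r,.0375,-1.2)"
```

```text
t=29.7 pos [0.497  0.2946 0.059 ] yaw -1.25 F [-0.   0.2 -0.7] gap 0.519 | spin total -0.01 rows, tool shift dx 0.03 dy -0.03 dz 1.07 (rows of 20mm)
```

Call:
send_rows(
  commands="40 0.03 -0.03 0.3 0;40 0 0 0.3 0;40 0 0 0.2 0;40 0 0 0.15 0;40 0 0 0.1 0;40 0 0 0 0;40 0 0 0 0",
)

```text
t: 30.32
tcp_pos: [0.4981, 0.2956, 0.0387]
tool_rot: [1.0, -0.01, -0.0, 0.0]
force: [-0.2, 0.3, -1.0]
finger_gap: 0.518
gripper_force: 41.1
```

Call:
send_rows(
  commands="54 0 0 0 0;56 0 0 0 0;56 0 0 -0.5 0;56 0 0 -0.7 0;0 0 0 0 0;0 0 0 0 0;0 0 0 0 0;0 0 0 0 0;0 0 0 0 0;0 0 0 0.5 0;0 0 0 0.4 0;0 0 0 0.1 0;0 0 0 0.1 0;0 0 0 0.1 0;0 0 0 0.05 0;0 0 0 0.05 0;0 0 0 0 0;0 0 0 0 0",
)

```text
t: 31.82
tcp_pos: [0.4978, 0.2955, 0.0381]
tool_rot: [1.0, -0.01, -0.0, 0.0]
force: [-2.5, -0.4, 8.8]
finger_gap: 0.001
gripper_force: 4.8
```

Call:
send_rows(
  commands="0 0 0 -1 0;62 0 0 -1 0;62 0 0 -1 0;62 0 0 -1 0;62 0 0 -1 0;62 0 0 -1 0;62 0 0 0 0",
)

```text
t: 32.4
tcp_pos: [0.5006, 0.2966, 0.1607]
tool_rot: [1.0, -0.01, 0.004, -0.001]
force: [0.9, -0.5, 0.8]
finger_gap: 0.726
gripper_force: 0.0
```

```bash
python3 -c "
from plan import *
for n in('scene','top'):
  for o in tiles(snap(n),.03):
    if o[0]in('red','green','yellow'):print(o)
  print([o for o in tiles(snap(n)) if o[0]=='blue'])
plan(.5915,-.3578,.05,-10)
"
```

```text
('green', [357.5, 169.5], [0.5557, 0.2352], 0.7, [39.0, 39.0])
('yellow', [358.2, 153.0], [0.4966, 0.2988], 89.2, [41.0, 40.0])
('red', [343.1, 159.3], [0.4948, 0.2368], 83.4, [36.0, 32.0])
[('blue', [176.5, 274.2], [0.5904, -0.3582], 79.9, [36.0, 36.0]), ('blue', [417.0, 87.5], [0.2817, 0.8612], 35.3, [87.0, 266.0]), ('blue', [144.8, 48.8], [-0.8343, 0.1026], 71.6, [93.0, 268.0])]
('green', [107.5, 181.2], [0.5591, 0.2339], 86.9, [38.0, 38.0])
('yellow', [83.5, 205.2], [0.497, 0.2933], 85.8, [36.0, 38.0])
('red', [105.8, 205.3], [0.4981, 0.2356], 1.3, [35.0, 36.0])
[('blue', [339.7, 173.8], [0.5925, -0.3575], 78.8, [36.0, 36.0])]
t=32.6 pos [0.4973 0.2953 0.1557] yaw -1.20 F [ 0.2  0.1 -0.4] gap 0.727 | spin total 2.20 rows, tool shift dx 10.31 dy 31.34 dz 5.29 (rows of 20mm)
```

Call:
send_rows(
  commands="62 0 0 0 0.73;62 0 0 0 0.73;62 0 0 0 0.73;62 0.32 0.98 0 0;62 0.32 0.98 0 0;62 0.32 0.98 0 0;62 0.32 0.98 0 0;62 0.32 0.98 0 0;62 0.32 0.98 0 0;62 0.32 0.98 0 0;62 0.32 0.98 0 0;62 0.32 0.98 0 0;62 0.32 0.98 0 0;62 0.32 0.98 0 0;62 0.32 0.98 0 0;62 0.32 0.98 0 0;62 0.32 0.98 0 0;62 0.32 0.98 0 0;62 0.32 0.98 0 0;62 0.32 0.98 0 0",
)

```text
t: 34.27
tcp_pos: [0.5467, -0.0522, 0.1551]
tool_rot: [0.996, -0.087, -0.002, -0.0]
force: [0.3, -0.5, 0.5]
finger_gap: 0.728
gripper_force: 0.0
```

Call:
send_rows(
  commands="62 0.32 0.98 0 0;62 0.32 0.98 0 0;62 0.32 0.98 0 0;62 0.32 0.98 0 0;62 0.32 0.98 0 0;62 0.32 0.98 0 0;62 0.32 0.98 0 0;62 0.32 0.98 0 0;62 0.32 0.98 0 0;62 0.32 0.98 0.3 0;62 0.32 0.98 1 0;62 0.32 0.98 1 0;62 0.32 0.98 1 0;62 0.32 0.98 1 0;62 0.32 0.98 1 0;62 0 0 0 0;62 0 0 0 0",
)

```text
t: 35.68
tcp_pos: [0.5895, -0.3573, 0.0472]
tool_rot: [0.996, -0.088, -0.002, -0.002]
force: [0.5, 0.7, -0.3]
finger_gap: 0.725
gripper_force: 0.0
```

```bash
python3 -c "
from plan import *
for n in('scene','top'):
  for o in tiles(snap(n)):
    if o[0] in('blue'):print(o)
plan(.5915,-.3578,.0145,-10)
"
```

```text
('blue', [176.5, 274.2], [0.5904, -0.3583], 79.9, [36.0, 36.0])
('blue', [417.0, 87.6], [0.282, 0.8606], 35.3, [87.0, 268.0])
t=35.8 pos [ 0.5909 -0.3565  0.05  ] yaw -9.95 F [-1.  -0.3 -0.1] gap 0.726 | spin total 0.01 rows, tool shift dx 0.04 dy 0.06 dz 1.77 (rows of 20mm)
```

Call:
send_rows(
  commands="62 0.04 0.04 0.6 0;62 0 0 0.6 0;62 0 0 0.57 0;62 0 0 0 0;40 0 0 0 0;40 0 0 0 0;40 0 0 0 0;40 0 0 0 0;40 0 0 0 0;40 0 0 -0.3 0;40 0 0 -0.7 0;40 0 0 -1 0;40 0 0 -1 0;40 0 0 -1 0;40 0 0 -1 0;40 0 0 -1 -0.73;40 0 0 0 -0.73;40 0 0 0 -0.73;40 0 0 0 0;40 0 0 0 0",
)

```text
t: 37.45
tcp_pos: [0.5922, -0.3586, 0.1365]
tool_rot: [1.0, -0.011, 0.0, 0.0]
force: [0.2, 0.0, -1.2]
finger_gap: 0.52
gripper_force: 40.9
```

```bash
python3 -c "
from plan import *
r=case(.031,.031);print(r)
plan(*r,.06,-1.2)"
```

```text
[0.55964242 0.29384399]
t=37.5 pos [ 0.5922 -0.3586  0.1365] yaw -1.27 F [ 0.2  0.  -1.2] gap 0.520 | spin total -0.02 rows, tool shift dx -2.31 dy -32.58 dz 3.83 (rows of 20mm)
```

Call:
send_rows(
  commands="40 -0.07 -1 0 0;40 -0.07 -1 0 0;40 -0.07 -1 0 0;40 -0.07 -1 0 0;40 -0.07 -1 0 0;40 -0.07 -1 0 0;40 -0.07 -1 0 0;40 -0.07 -1 0 0;40 -0.07 -1 0 0;40 -0.07 -1 0 0;40 -0.07 -1 0 0;40 -0.07 -1 0 0;40 -0.07 -1 0 0;40 -0.07 -1 0 0;40 -0.07 -1 0 0;40 -0.07 -1 0 0;40 -0.07 -1 0 0;40 -0.07 -1 0 0;40 -0.07 -1 0 0;40 -0.07 -1 0 0",
)

```text
t: 39.12
tcp_pos: [0.5723, 0.0429, 0.1355]
tool_rot: [1.0, -0.011, 0.0, 0.0]
force: [-0.5, 0.0, -0.2]
finger_gap: 0.513
gripper_force: 41.0
```

Call:
send_rows(
  commands="40 -0.07 -1 0 0;40 -0.07 -1 0 0;40 -0.07 -1 0 0;40 -0.07 -1 0 0;40 -0.07 -1 0 0;40 -0.07 -1 0 0;40 -0.07 -1 0 0;40 -0.07 -1 0 0;40 -0.07 -1 0 0;40 -0.07 -1 0 0;40 -0.07 -1 0.4 0;40 -0.07 -1 0.7 0;40 -0.07 -0.58 0.7 0;40 0 0 0.7 0;40 0 0 0.7 0;40 0 0 0.57 0;40 0 0 0 0;40 0 0 0 0",
)

```text
t: 40.62
tcp_pos: [0.5589, 0.2934, 0.0589]
tool_rot: [1.0, -0.011, -0.001, 0.0]
force: [0.7, 0.4, -0.4]
finger_gap: 0.52
gripper_force: 41.0
```

```bash
python3 -c "
from plan import *
r=case(.031,.031);plan(*r,.038,-1.2)"
```

```text
t=40.6 pos [0.5589 0.2934 0.0589] yaw -1.24 F [ 0.7  0.4 -0.4] gap 0.520 | spin total -0.01 rows, tool shift dx 0.04 dy -0.02 dz 1.05 (rows of 20mm)
```

Call:
send_rows(
  commands="40 0.03 -0.02 0.3 0;40 0 0 0.3 0;40 0 0 0.2 0;40 0 0 0.15 0;40 0 0 0.1 0;40 0 0 0 0;40 0 0 0 0",
)

```text
t: 41.2
tcp_pos: [0.56, 0.2943, 0.0389]
tool_rot: [1.0, -0.01, -0.0, 0.0]
force: [-0.1, 0.2, -0.4]
finger_gap: 0.522
gripper_force: 41.0
```

Call:
send_rows(
  commands="54 0 0 0 0;56 0 0 0 0;56 0 0 -0.5 0;56 0 0 -0.7 0;0 0 0 0 0;0 0 0 0 0;0 0 0 0 0;0 0 0 0 0;0 0 0 0 0;0 0 0 0.5 0;0 0 0 0.4 0;0 0 0 0.1 0;0 0 0 0.1 0;0 0 0 0.1 0;0 0 0 0.05 0;0 0 0 0.05 0;0 0 0 0 0;0 0 0 0 0",
)

```text
t: 42.7
tcp_pos: [0.5598, 0.2943, 0.0381]
tool_rot: [1.0, -0.01, -0.0, 0.0]
force: [-2.0, -0.9, 6.3]
finger_gap: 0.0
gripper_force: 3.4
```

Call:
send_rows(
  commands="0 0 0 -1 0;84 0 0 -1 0;84 0 0 -1 0;84 0 0 -1 0;84 0 0 -1 0;84 0 0 -1 0;84 0 0 0 0;84 0 1 0 0;84 0 1 0 0;84 0 1 0 0;84 0 1 0 0;84 0 1 0 0;84 0 1 0 0;84 0 1 0 0;84 0 1 0 0",
)

```text
t: 43.95
tcp_pos: [0.5562, 0.1334, 0.1561]
tool_rot: [1.0, -0.01, -0.001, 0.0]
force: [-0.7, 1.2, 0.4]
finger_gap: 0.981
gripper_force: 0.0
```

```bash
python3 -c "
from plan import *
T=snap('top');S=snap('scene')
for k in (S,T):
  for o in tiles(k,.03):
    if o[0]in('red','green','yellow','blue'):print(o)
for x in(-.031,.031):
  for y in(-.031,.031):print(case(x,y))
def rect(S,z):
    hsv=cv2.cvtColor(S['pixels'],cv2.COLOR_RGB2HSV)
    m=cv2.inRange(hsv,(45,60,20),(85,255,255))
    c=max(cv2.findContours(m,cv2.RETR_EXTERNAL,cv2.CHAIN_APPROX_NONE)[0],key=cv2.contourArea)
    return cv2.minAreaRect((ray(S,c.reshape(-1,2),z)[:,:2]*1000).astype(np.float32))
print(rect(S,.008),rect(T,.008))
plan(.5314,-.0238,.12,4)
cv2.imwrite('pics/full1.png',S['pixels'][:,:,::-1])
"
```

```text
('blue', [373.4, 163.0], [0.5593, 0.2974], 87.9, [32.0, 34.0])
('blue', [416.9, 87.6], [0.3017, 0.8279], 35.1, [85.0, 262.0])
('blue', [144.9, 48.8], [-0.7868, 0.0889], 71.6, [91.0, 262.0])
('green', [358.1, 169.7], [0.5571, 0.2361], 87.3, [37.0, 37.0])
('yellow', [358.3, 152.9], [0.4965, 0.299], 88.4, [41.0, 39.0])
('red', [343.4, 159.4], [0.4957, 0.237], 86.8, [36.0, 33.0])
('red', [294.9, 136.4], [0.31, 0.1979], 6.3, [135.0, 150.0])
('blue', [83.3, 182.5], [0.5548, 0.2966], 1.0, [20.0, 34.0])
[0.49635758 0.23315601]
[0.49765601 0.29514242]
[0.55834399 0.23185758]
[0.55964242 0.29384399]
((531.7459106445312, -24.73474884033203), (142.39306640625, 150.92605590820312), 3.8650453090667725) ((531.327880859375, -22.84980010986328), (137.376220703125, 149.50946044921875), 4.0547614097595215)
t=44.0 pos [0.5564 0.1318 0.1561] yaw -1.38 F [-0.6 -0.1 -0.7] gap 0.984 | spin total -1.35 rows, tool shift dx -1.79 dy 7.68 dz 1.80 (rows of 20mm)
```

View pics/full1.png

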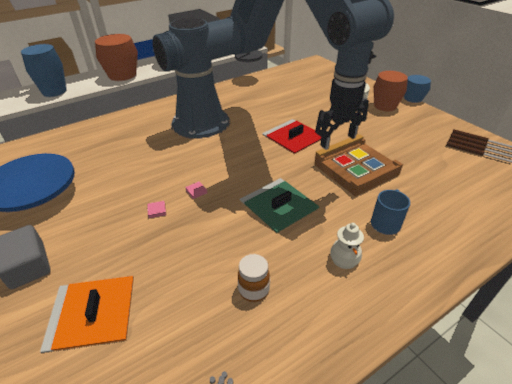

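Call:
send_rows(
  commands="84 0 0 0 -0.68;84 0 0 0 -0.67;84 -0.22 0.96 0 0;84 -0.22 0.96 0 0;84 -0.22 0.96 0 0;84 -0.22 0.96 0 0;84 -0.22 0.96 0.4 0;84 -0.22 0.96 0.4 0;84 -0.22 0.96 0.5 0;84 -0.22 0.96 0.5 0;84 0 0 0.8 0;84 0 0 0.8 0;84 0 0 0 0;84 0 0 0 0",
)

```text
t: 45.22
tcp_pos: [0.5323, -0.0207, 0.088]
tool_rot: [0.999, 0.037, -0.001, -0.0]
force: [0.8, 0.2, 0.6]
finger_gap: 0.981
gripper_force: 0.0
```

```bash
python3 -c "
from plan import *
plan(.5315,-.0238,.018,4)
"
```

```text
t=45.2 pos [ 0.5323 -0.0207  0.088 ] yaw 4.22 F [0.8 0.2 0.6] gap 0.981 | spin total 0.05 rows, tool shift dx -0.05 dy 0.15 dz 3.50 (rows of 20mm)
```

Call:
send_rows(
  commands="84 -0.05 0.15 0.6 0.05;84 0 0 0.6 0;84 0 0 0.6 0;84 0 0 0.6 0;84 0 0 0.6 0;84 0 0 0.5 0;84 0 0 0 0;84 0 0 0 0",
  grip_force=30,
)

```text
t: 45.88
tcp_pos: [0.5323, -0.0241, 0.019]
tool_rot: [0.999, 0.035, -0.0, -0.0]
force: [-0.7, -1.1, 0.9]
finger_gap: 0.984
gripper_force: 0.0
```

Call:
send_rows(
  commands="50 0 0 0 0;50 0 0 0 0;50 0 0 0 0;50 0 0 0 0;50 0 0 0 0;50 0 0 0 0",
)

```text
t: 46.38
tcp_pos: [0.5328, -0.0246, 0.0199]
tool_rot: [0.999, 0.035, 0.001, 0.0]
force: [0.2, 0.2, 5.5]
finger_gap: 0.698
gripper_force: 33.7
```

Call:
send_rows(
  commands="50 0 0 -0.3 0;50 0 0 -0.5 0;50 0 0 -0.8 0;50 0 0 -1 0;50 0 0 -1 0;50 0 0 -1 0;50 0 0 -0.5 0;50 0 0 0 0.65;50 0 0 0 0.65;50 0 0 0 0;50 0 0 0 0",
)

```text
t: 47.3
tcp_pos: [0.5317, -0.0244, 0.1209]
tool_rot: [1.0, -0.01, -0.0, -0.0]
force: [0.1, 0.2, -1.7]
finger_gap: 0.691
gripper_force: 33.0
```

```bash
python3 -c "
from plan import *
plan(.380,.325,.13,-1.2)
T=snap('top');S=snap('scene')
for n,k in(('T',T),('S',S)):
    hsv=cv2.cvtColor(k['pixels'],cv2.COLOR_RGB2HSV)
    m=cv2.inRange(hsv,(45,60,20),(85,255,255))
    c=max(cv2.findContours(m,cv2.RETR_EXTERNAL,cv2.CHAIN_APPROX_NONE)[0],key=cv2.contourArea)
    print(n,cv2.minAreaRect((ray(k,c.reshape(-1,2),.108)[:,:2]*1000).astype(np.float32)))
cv2.imwrite('pics/l1.png',cv2.resize(S['pixels'][80:250,220:400,::-1],None,fx=3.5,fy=3.5))
"
```

```text
t=47.3 pos [ 0.5317 -0.0244  0.1209] yaw -1.14 F [ 0.1  0.2 -1.7] gap 0.691 | spin total 0.02 rows, tool shift dx -7.95 dy -17.31 dz -0.46 (rows of 20mm)
T ((525.09130859375, -81.79742431640625), (55.3171501159668, 142.63153076171875), 75.49226379394531)
S ((531.2770385742188, -23.366943359375), (151.02084350585938, 143.72518920898438), 88.53074645996094)
```

View pics/l1.png

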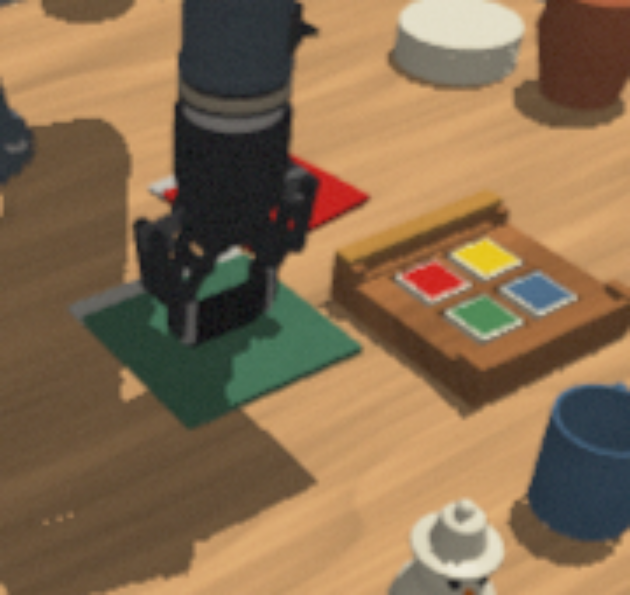

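Call:
send_rows(
  commands="50 -0.44 -0.96 0 0;50 -0.44 -0.96 0 0;50 -0.44 -0.96 0 0;50 -0.44 -0.96 0 0;50 -0.44 -0.96 0 0;50 -0.44 -0.96 0 0;50 -0.44 -0.96 0 0;50 -0.44 -0.96 0 0;50 -0.44 -0.96 0 0;50 -0.44 -0.96 0 0;50 -0.44 -0.96 0 0;50 -0.44 -0.96 0 0;50 -0.44 -0.96 0 0;50 -0.44 -0.96 0 0;50 -0.44 -0.96 0 0;50 -0.44 -0.96 0 0;50 -0.44 -0.96 0 0;50 -0.44 -0.96 0 0;50 0 0 0 0;50 0 0 0 0",
)

```text
t: 49.07
tcp_pos: [0.3804, 0.325, 0.1206]
tool_rot: [1.0, -0.009, -0.0, 0.0]
force: [-0.2, 0.3, -1.7]
finger_gap: 0.694
gripper_force: 33.3
```

```bash
python3 -c "
from plan import *
plan(.380,.325,.07,-1.2)
S=snap('scene')
hsv=cv2.cvtColor(S['pixels'],cv2.COLOR_RGB2HSV)
m=cv2.inRange(hsv,(45,60,20),(85,255,255))
c=max(cv2.findContours(m,cv2.RETR_EXTERNAL,cv2.CHAIN_APPROX_NONE)[0],key=cv2.contourArea)
print(cv2.minAreaRect((ray(S,c.reshape(-1,2),.108)[:,:2]*1000).astype(np.float32)),c.reshape(-1,2).min(0),c.reshape(-1,2).max(0))
"
```

```text
t=49.1 pos [0.3804 0.325  0.1206] yaw -1.01 F [-0.2  0.3 -1.7] gap 0.694 | spin total 0.05 rows, tool shift dx -0.02 dy -0.00 dz 2.53 (rows of 20mm)
((379.1239318847656, 326.0047607421875), (153.6233673095703, 142.06350708007812), 89.15617370605469) [310 103] [374 128]
```

Call:
send_rows(
  commands="50 0 0 0.6 0;50 0 0 0.6 0;50 0 0 0.6 0;50 0 0 0.4 0;50 0 0 0.2 0;50 0 0 0.1 0;50 0 0 0 0;50 0 0 0 0",
)

```text
t: 49.78
tcp_pos: [0.3813, 0.3243, 0.0712]
tool_rot: [1.0, -0.011, 0.0, -0.0]
force: [-0.2, 0.6, -2.2]
finger_gap: 0.693
gripper_force: 33.3
```

Call:
send_rows(
  commands="50 0 0 0.1 0;50 0 0 0.1 0;50 0 0 0.1 0;50 0 0 0.1 0;50 0 0 0 0",
)

```text
t: 50.2
tcp_pos: [0.3801, 0.3244, 0.0629]
tool_rot: [1.0, -0.01, -0.001, 0.0]
force: [-4.8, 1.0, 5.2]
finger_gap: 0.699
gripper_force: 34.2
```

Call:
send_rows(
  commands="50 0 0 0.1 0;50 0 0 0.1 0;50 0 0 0.1 0;50 0 0 0.1 0;50 0 0 0.05 0;50 0 0 0 0;50 0 0 0 0",
)

```text
t: 50.78
tcp_pos: [0.38, 0.324, 0.0535]
tool_rot: [1.0, -0.01, -0.001, 0.0]
force: [-4.6, -0.2, 3.4]
finger_gap: 0.694
gripper_force: 34.4
```

Call:
send_rows(
  commands="50 0 0 -0.3 0;50 0 0 -0.6 0;50 0 0 -1 0;50 0 0 -1 0;50 0 0 -0.5 0;50 0 0 0 0;50 0 0 0 0",
)

```text
t: 51.37
tcp_pos: [0.3819, 0.3245, 0.1222]
tool_rot: [1.0, -0.01, 0.001, -0.0]
force: [0.2, -0.0, -2.7]
finger_gap: 0.693
gripper_force: 33.8
```

```bash
python3 -c "
from plan import *
plan(.380,.325,.125,-1.2)
S=snap('scene','l2s');T=snap('top','l2t')
a=cv2.resize(S['pixels'][60:180,270:420,::-1],None,fx=4,fy=4);b=cv2.resize(T['pixels'][150:350,0:180,::-1],None,fx=2.4,fy=2.4)
b=b[:a.shape[0]] if b.shape[0]>=a.shape[0] else b
c=np.zeros((max(a.shape[0],b.shape[0]),a.shape[1]+b.shape[1],3),np.uint8);c[:a.shape[0],:a.shape[1]]=a;c[:b.shape[0],a.shape[1]:]=b
c=c[:, :]; s=min(1,800/c.shape[1]); cv2.imwrite('pics/l2.png',cv2.resize(c,None,fx=s,fy=s))
"
```

```text
t=51.4 pos [0.3819 0.3245 0.1222] yaw -1.20 F [ 0.2 -0.  -2.7] gap 0.693 | spin total -0.00 rows, tool shift dx -0.09 dy -0.02 dz -0.14 (rows of 20mm)
```

View pics/l2.png

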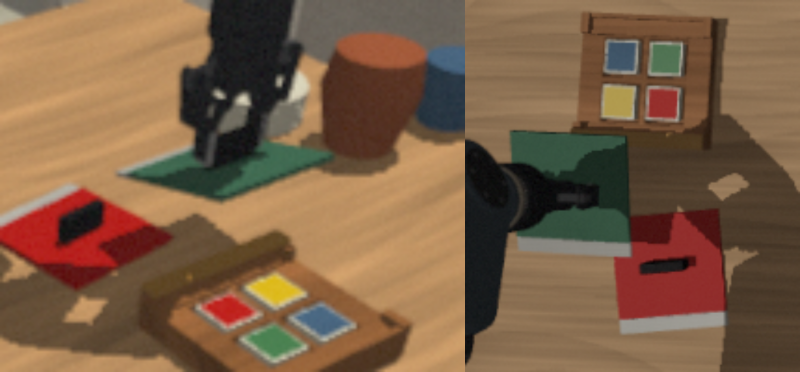

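```bash
cat >> h.py <<'E'
def tri(S,u,T,v):
    """point nearest both rays, and the gap"""
    A=np.zeros((3,3));b=np.zeros(3);L=[]
    for k,p in((S,u),(T,v)):
        e=np.array(k['eye']);d=ray(k,[p],0)[0]-e;d/=np.linalg.norm(d);M=np.eye(3)-np.outer(d,d);A+=M;b+=M@e;L.append((e,d))
    X=np.linalg.solve(A,b);return X,max(np.linalg.norm(np.cross(X-e,d)) for e,d in L)
E
python3 -c "
from plan import *
S=snap('scene');T=snap('top')
f=lambda p:(270+p[0]/3.1-.4,60+p[1]/3.1-.4)
g=lambda p:((p[0]-465)/1.86-.4,150+p[1]/1.86-.4)
for n,a,b in(('far-',(222,198),(628,137)),('lip-',(119,174),(631,255)),('far+',(333,156),(511,131))):
  X,e=tri(S,f(a),T,g(b));print(n,np.round(X,4),round(e,4))
# green mask corners in scene for refinement
hsv=cv2.cvtColor(S['pixels'],cv2.COLOR_RGB2HSV)
m=cv2.inRange(hsv,(45,60,20),(85,255,255));c=max(cv2.findContours(m,cv2.RETR_EXTERNAL,cv2.CHAIN_APPROX_NONE)[0],key=cv2.contourArea)[:,0]
print(c[c[:,1].argmax()],c[c[:,0].argmin()],c[c[:,0].argmax()])
hsv=cv2.cvtColor(T['pixels'],cv2.COLOR_RGB2HSV)
m=cv2.inRange(hsv,(45,60,20),(85,255,255))
for c in cv2.findContours(m,cv2.RETR_EXTERNAL,cv2.CHAIN_APPROX_NONE)[0]:
  if cv2.contourArea(c)>900: c=c[:,0]; print(c[(c[:,0]-c[:,1]).argmax()],c[(c[:,0]+c[:,1]).argmax()],c[(c[:,0]+c[:,1]).argmin()],c[(c[:,0]-c[:,1]).argmin()])
"
```

```text
far- [0.4518 0.2475 0.1283] 0.0017
lip- [0.3007 0.2536 0.084 ] 0.0013
far+ [0.4545 0.3975 0.1279] 0.0001
[340 124] [312 116] [376 110]
[ 86 224] [ 88 280] [ 25 221] [ 28 276]
```

```bash
python3 -c "
from plan import *
r=case(.018,0);print(r);plan(*r,.13,-1.2)"
```

```text
[0.54599605 0.26312304]
t=51.6 pos [0.3804 0.324  0.1209] yaw -1.20 F [-1.1  0.2 -1.5] gap 0.693 | spin total -0.00 rows, tool shift dx 8.34 dy 2.87 dz -0.46 (rows of 20mm)
```

Call:
send_rows(
  commands="50 0 0 -0.4 0;50 0.76 0.26 0 0;50 0.76 0.26 0 0;50 0.76 0.26 0 0;50 0.76 0.26 0 0;50 0.76 0.26 0 0;50 0.76 0.26 0 0;50 0.76 0.26 0 0;50 0.76 0.26 0 0;50 0.76 0.26 0 0;50 0.76 0.26 0 0;50 0.76 0.26 0 0;50 0 0 0 0;50 0 0 0 0",
)

```text
t: 52.73
tcp_pos: [0.5481, 0.2627, 0.1296]
tool_rot: [1.0, -0.011, -0.0, -0.0]
force: [-0.4, 0.7, -2.8]
finger_gap: 0.696
gripper_force: 33.8
```

```bash
python3 -c "
from plan import *
r=case(.018,0);plan(*r,.092,-1.2)
S=snap('scene','l3s');T=snap('top','l3t')
a=cv2.resize(S['pixels'][70:210,290:420,::-1],None,fx=4,fy=4);b=cv2.resize(T['pixels'][130:250,30:150,::-1],None,fx=4.2,fy=4.2)
c=np.zeros((600,520+504,3),np.uint8);c[:560,:520]=a;c[:504,520:]=b
cv2.imwrite('pics/l3.png',cv2.resize(c,None,fx=.78,fy=.78))
"
```

```text
t=52.7 pos [0.5481 0.2627 0.1296] yaw -1.31 F [-0.4  0.7 -2.8] gap 0.696 | spin total -0.03 rows, tool shift dx -0.11 dy -0.02 dz 1.88 (rows of 20mm)
```

View pics/l3.png

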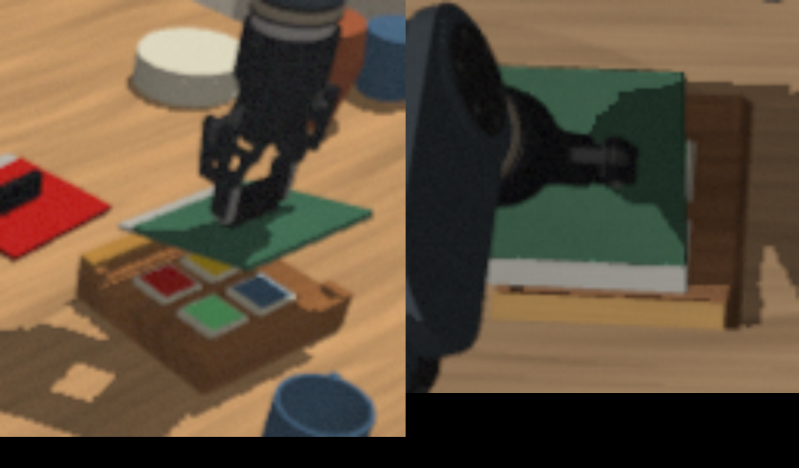

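```bash
python3 -c "
from plan import *
S=snap('scene');T=snap('top')
f=lambda p:(290+p[0]/3.12-.4,70+p[1]/3.12-.4)
g=lambda p:(30+(p[0]-405.6)/3.276-.4,130+p[1]/3.276-.4)
a=math.radians(-1.2);R=np.array([[math.cos(a),math.sin(a)],[-math.sin(a),math.cos(a)]])
for n,u,v in(('far-',(246,268),(686,72)),('lip-',(120,228),(686.5,291.5))):
  X,e=tri(S,f(u),T,g(v));print(n,np.round(X,4),round(e,4),'case',np.round(R@(X[:2]-CASE[0]),4))
plan(*case(.018,0),.092,-1.2)
"
```

```text
far- [0.6169 0.1856 0.1345] 0.0005 case [ 0.0905 -0.076 ]
lip- [0.4642 0.1929 0.0891] 0.0007 case [-0.0623 -0.072 ]
t=52.9 pos [0.5458 0.2638 0.1296] yaw -1.16 F [-0.3  0.7 -2.2] gap 0.694 | spin total 0.01 rows, tool shift dx 0.01 dy 0.03 dz 1.88 (rows of 20mm)
```

Call:
send_rows(
  commands="50 0 0.05 0.5 -0.12;50 0 0 0.5 0;50 0 0 0.5 0;50 0 0 0.3 0;50 0 0 0.2 0;50 0 0 0.2 0;50 0 0 0.2 0;50 0 0 0.1 0;50 0 0 0 0;50 0 0 0 0",
)

```text
t: 53.77
tcp_pos: [0.5471, 0.2627, 0.08]
tool_rot: [1.0, -0.006, 0.0, -0.0]
force: [-0.5, -0.4, -2.3]
finger_gap: 0.693
gripper_force: 33.8
```

```bash
python3 -c "
from plan import *
plan(*case(.001,0),.078,-1.2)"
```

```text
t=53.8 pos [0.5471 0.2627 0.08  ] yaw -0.72 F [-0.5 -0.4 -2.3] gap 0.693 | spin total 0.12 rows, tool shift dx -0.90 dy -0.02 dz 0.10 (rows of 20mm)
```

Call:
send_rows(
  commands="50 -0.1 0 0.08 0;50 -0.1 0 0 0;50 -0.1 0 0 0;50 -0.1 0 0 0;50 0 0 0 0",
)

```text
t: 54.18
tcp_pos: [0.5382, 0.2628, 0.0784]
tool_rot: [1.0, -0.006, -0.0, 0.0]
force: [-0.1, -0.6, -1.5]
finger_gap: 0.692
gripper_force: 33.8
```

Call:
send_rows(
  commands="50 -0.1 0 0 0;50 -0.1 0 0 0;50 -0.1 0 0 0;50 -0.1 0 0 0;50 0 0 0 0;50 0 0 0 0",
)

```text
t: 54.68
tcp_pos: [0.5306, 0.2628, 0.0782]
tool_rot: [1.0, -0.006, -0.0, 0.0]
force: [-0.7, -0.3, -2.2]
finger_gap: 0.69
gripper_force: 33.7
```

Call:
send_rows(
  commands="50 -0.05 0 0 0;50 -0.05 0 0 0;50 -0.05 0 0 0;50 0 0 0 0;50 0 0 0 0",
)

```text
t: 55.1
tcp_pos: [0.5289, 0.263, 0.0785]
tool_rot: [1.0, -0.006, 0.001, -0.0]
force: [3.1, -0.3, -2.9]
finger_gap: 0.689
gripper_force: 33.6
```

Call:
send_rows(
  commands="50 0 0 0.05 0;50 0 0 0.05 0;50 0 0 0.05 0;50 0 0 0 0;50 0 0 0 0",
)

```text
t: 55.52
tcp_pos: [0.5289, 0.2632, 0.0757]
tool_rot: [1.0, -0.007, 0.001, -0.0]
force: [4.3, 0.3, 0.4]
finger_gap: 0.695
gripper_force: 34.0
```

Call:
send_rows(
  commands="50 0.09 0 0.14 0;50 0.09 0 0.14 0;50 0.08 0 0.15 0;50 0.08 0 0.15 0;50 0 0 0 0",
)

```text
t: 55.93
tcp_pos: [0.5347, 0.2628, 0.0631]
tool_rot: [1.0, -0.006, -0.0, 0.0]
force: [3.2, 0.7, 2.4]
finger_gap: 0.692
gripper_force: 34.6
```

Call:
send_rows(
  commands="50 0.07 0 0.15 0;50 0.07 0 0.15 0;50 0.05 0 0.1 0;50 0 0 0 0;50 0 0 0 0",
)

```text
t: 56.35
tcp_pos: [0.5379, 0.2626, 0.0552]
tool_rot: [1.0, -0.006, -0.001, 0.0]
force: [1.1, -0.7, 0.6]
finger_gap: 0.695
gripper_force: 34.7
```

```bash
python3 -c "
from plan import *
plan(*case(.009,0),.0515,-1.2)"
```

```text
t=56.4 pos [0.5379 0.2626 0.0552] yaw -0.72 F [ 1.1 -0.7  0.6] gap 0.695 | spin total 0.12 rows, tool shift dx -0.05 dy -0.03 dz 0.19 (rows of 20mm)
```

Nearly flat; finish the swing and feel for the seat.

Call:
send_rows(
  commands="50 0.02 0 0.1 0;50 0 0 0.1 0;50 0 0 0.05 0;50 0 0 0 0;50 0 0 0 0",
)

```text
t: 56.77
tcp_pos: [0.5394, 0.2627, 0.0509]
tool_rot: [1.0, -0.006, 0.0, 0.0]
force: [3.2, -1.2, 2.3]
finger_gap: 0.691
gripper_force: 35.1
```

```bash
python3 -c "
from plan import *
plan(*case(.009,0),.0515,-1.2)
S=snap('scene')
hsv=cv2.cvtColor(S['pixels'],cv2.COLOR_RGB2HSV)
m=cv2.inRange(hsv,(45,60,20),(85,255,255));c=max(cv2.findContours(m,cv2.RETR_EXTERNAL,cv2.CHAIN_APPROX_NONE)[0],key=cv2.contourArea)
r=cv2.minAreaRect((ray(S,c.reshape(-1,2),.04)[:,:2]*1000).astype(np.float32));print(r)
print('expected centre',case(.010,0))
"
```

```text
t=56.8 pos [0.5394 0.2627 0.0509] yaw -0.70 F [ 3.2 -1.2  2.3] gap 0.691 | spin total 0.12 rows, tool shift dx -0.12 dy -0.03 dz -0.03 (rows of 20mm)
((537.4698486328125, 261.9201965332031), (153.67962646484375, 141.2607879638672), 89.68228912353516)
expected centre [0.53799781 0.26329058]
```

Call:
send_rows(
  commands="70 0 0 0 0;76 0 0 0 0;84 0 0 0 0;84 0 0 0 0;84 0 0 -0.5 0;84 0 0 -1 0;84 0 0 -1 0;84 0 0 0 0;0 0 0 0 0;0 0 0 0 0;0 0 0 0 0;0 0 0 0 0;0 0 0 0 0;0 0 0 0 0;0 0 0 0 0",
)

```text
t: 58.07
tcp_pos: [0.5387, 0.2627, 0.1002]
tool_rot: [1.0, -0.006, -0.0, 0.0]
force: [-0.2, 0.4, -0.1]
finger_gap: 0.001
gripper_force: 0.0
```

```bash
python3 -c "
from plan import *
plan(*case(.01,0),.079,-1.2)
S=snap('scene');cv2.imwrite('pics/l4.png',cv2.resize(S['pixels'][80:210,290:420,::-1],None,fx=4.5,fy=4.5,interpolation=cv2.INTER_CUBIC))"
```

```text
t=58.1 pos [0.5387 0.2627 0.1002] yaw -0.72 F [-0.2  0.4 -0.1] gap 0.001 | spin total 0.12 rows, tool shift dx -0.03 dy -0.03 dz 1.06 (rows of 20mm)
```

Call:
send_rows(
  commands="0 0 0 0.4 0;0 0 0 0.4 0;0 0 0 0.2 0;0 0 0 0.05 0;0 0 0 0.05 0;0 0 0 0.05 0;0 0 0 0.05 0;0 0 0 0 0;0 0 0 0 0",
)

```text
t: 58.87
tcp_pos: [0.5379, 0.2625, 0.0781]
tool_rot: [1.0, -0.006, -0.001, 0.0]
force: [-2.7, -2.3, 9.5]
finger_gap: -0.007
gripper_force: 4.6
```

Call:
send_rows(
  commands="0 0 0 -1 0;0 0 0 -1 0;0 0 0 -1 0;0 0 0 -1 0;0 0 0 -1 0;0 0 0 -1 0;0 0 1 -0.5 0;0 0 1 0 0;0 0 1 0 0;0 0 1 0 0;0 0 1 0 0;0 0 1 0 0;0 0 1 0 0;0 0 1 0 0;0 0 1 0 0;0 0 1 0 0;0 0 0 0 0",
)

```text
t: 60.28
tcp_pos: [0.5369, 0.0598, 0.207]
tool_rot: [1.0, -0.008, 0.001, 0.001]
force: [-0.3, 0.6, -0.4]
finger_gap: 0.001
gripper_force: 0.0
```

```bash
python3 -c "
from plan import *
S=snap('scene');T=snap('top')
for k in(S,T):
  hsv=cv2.cvtColor(k['pixels'],cv2.COLOR_RGB2HSV)
  m=cv2.inRange(hsv,(45,60,20),(85,255,255));c=max(cv2.findContours(m,cv2.RETR_EXTERNAL,cv2.CHAIN_APPROX_NONE)[0],key=cv2.contourArea)
  print(cv2.minAreaRect((ray(k,c.reshape(-1,2),.04)[:,:2]*1000).astype(np.float32)))
a=cv2.resize(S['pixels'][110:210,300:420,::-1],None,fx=4.5,fy=4.5);b=cv2.resize(T['pixels'][145:245,40:150,::-1],None,fx=4.5,fy=4.5)
cv2.imwrite('pics/l5.png',cv2.resize(np.hstack([a,b]),None,fx=.77,fy=.77))"
```

```text
((537.3038940429688, 261.57122802734375), (152.8873291015625, 141.0313720703125), 89.0077896118164)
((505.12359619140625, 232.76573181152344), (86.61460876464844, 73.94051361083984), 88.40789031982422)
```

View pics/l5.png

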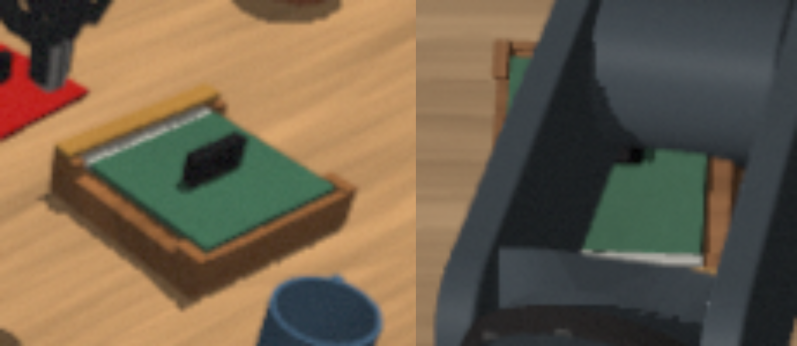

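The last picture shows the lid flat inside the stop rail, with its lip under the brass ledge. In the scene crop the panel centre is at about (210,180), and the handle top was felt at z = 70 mm, as expected when seated. The arm is clear, so I'm handing in.

```bash
python3 -c "
from station import sign_off
print(sign_off())"
```

```text
the job is handed in; nothing more can be done
None
```

All four tiles are pressed flush in their recesses, the green lid is hooked under the ledge and lies flat on the case, the arm touches nothing, and the job is handed in (no verdict was returned).

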